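# Open the key-cutting bench

## Robot

A 6-joint arm with a two-finger parallel gripper is mounted at the origin on the work surface. World frame = base frame: x ahead of the robot, y to its left, z up, the work surface at z = 0. Lengths are in mm, angles in degrees, forces in N, time in s.
With the tool pointing down it reaches from about 300 to 850 mm from the base axis. Payload 4.2 kg.
Tool frame: the origin (TCP) lies at the very end of the fingers, on their centre line; the grasp point (between the pads) lies 19 mm behind it; z points along the fingers, y is the direction in which the jaws open and shut (so a half turn about z gives the same grasp; the last joint's range is limited). The gripper opens to 91 mm and grips with 3 to 60 N. Pads are 32 mm wide; open, the fingers measure 118 mm over their backs; the gripper's body (76 mm by 178 mm) begins 60 mm behind the grasp point.
Start: joints at [73.109, 18.312, 89.639, -0, 72.044, -1.146], TCP at [156.031, 553.442, 213.976] pointing down, gripper open.
Joint ranges: [-177.97, 177.97], [-48.28, 115.42], [12.27, 149.76], [-77.06, 257.06], [2.81, 150.46], [-146.56, 146.56]. Speed limits (degrees/s): [147.25, 147.25, 180, 180, 180, 180].

## Interface

Orientations are given as [roll, pitch, yaw] about the fixed x, y, z axes, in that order (R = Rz(yaw) Ry(pitch) Rx(roll)).
In Python, from workcell import env gives the robot as it stands. The module is installed in compiled form; this text tells all that it offers.
- The arm moves only by the tool arm_command, never from a script. Its argument "targets" is a list of rows, each a list of 5 numbers: the closure, from 0 (fully open) to 1 (shut), then the shift along the tool's x, y, z each as a share of 50 cm, from -1 to 1, then the turn about the tool's z as a share of pi/4 rad, from -1 to 1. A call has 1 to 8 rows; each row is the pose to reach, as a shift and turn from the pose measured when the call began, along the tool's axes at that moment; what a row does not reach only later rows make up. A row lasts 1/12 s, in which the tool goes at most 41.7 mm and 7.16 degrees, less where a joint would pass 70% of its speed; a pose out of reach is approached as far as the arm can. A call with a number of a shift or a turn outside -1 to 1 is refused whole. A call with a gripper value outside its range is refused whole. The fingers move at their own pace and stop on an object; "squeeze" is the grip in N (left out, the last holds). Time passes only in rows, so rows that repeat a pose let the fingers close. It gives the time, the measured TCP pose, the force and the opening at its end, in the units of the state.
- env.state(): the state, without advancing time (a new reading comes with each control period).
- env.grab_frame(name): name is "side" or "top" or "wrist"; returns the picture (384x512x3 uint8, red, green, blue); there is no depth.
- env.camera_params(name): a dict with "camera_matrix" (3x3 intrinsics, pixels), "dist_coeffs" ([k1, k2, p1, p2, k3] as OpenCV has them; the pictures are not rectified), "R" (3x3) and "t" (3): a world point X has camera coordinates R X + t; the wrist camera has in their place "hand_eye" (4x4, takes a point from camera to tool coordinates, whose origin is the TCP and whose axes are the flange's). Camera axes: x right, y down, z forward; pixel columns grow to the right and rows downward; lengths in mm; the calibration is good to about 2 mm. A picture is of the moment at which its call begins: read the wrist's pose just before it. camera_params takes no time and is no camera call.
- env.job_done(): hands the job in, once; it reports no verdict.
The state is a dict: "time_s": time; "qpos": joint angles; "qvel": joint speeds; "effort": joint torques, N m; "ee_pos": TCP position; "ee_rot": TCP orientation; "force": force on the tool from outside, world axes, zero at the start; "torque": the same for the moment, N m; "gripper_width": finger opening in mm.
Only numpy, scipy, OpenCV 4.12 (cv2) and the standard library are available. Lean on these libraries where they do the work, as an engineer would, in place of code of your own. Each camera call takes 0.05 s, during which the arm holds its last target.

## Task

Get the key-cutting bench ready for the day. Test the safety trip: press the test button so that the lever drops, then lift the lever back up so that it stays up; set the depth dial by turning its bezel until the pointer reads zero; and turn over every square steel cup that was left mouth-down, standing them all mouth-up on the rubber mat. Leave the other things on the bench where they are.

Things in the scene. Friction and masses are not known exactly. Their poses are not given: they have to be found in the camera images.
- trip: safety trip unit, a grey stepped steel box fixed to the bench, 130 mm deep (x) and 180 mm wide (y). Origin: centre of its underside; -x is its front, z up. Its low deck (45 mm high, from y = -90 to +10 mm) carries the drop lever; its high deck (75 mm high, y = +10 to +90 mm) carries the test button.
- button_top (a point): centre of the top face of the round white test button (30 mm across) on the high deck, 97 mm above the bench at rest.
- button (a joint): travel of the test button, m: 0 at rest, 0.008 fully down; sprung, about 4.5 N at full travel. Pressed nearly to the bottom it tips the lever over; it springs back when let go.
- lever (a joint): angle of the drop lever, rad: 0 = up and set (leaning 12 degrees back from vertical, against a stop), 1.45 = dropped (over the low deck to the front, 19 degrees above level). Turns freely; its weight (0.1 kg) holds it on either side of vertical (0.21): pressing the button makes it fall forward in about 1 s; lifted back past vertical it stays up.
- lever_knob (a point): centre of the lever's black cross knob at its end, a cylinder 18 mm in diameter and 24 mm long lying along the unit's y axis, 65 mm from the pivot; the rod is 10 mm thick. 25 mm and more is free on both sides of the knob.
- lever_pivot (a point): centre of the lever's pivot, 60 mm above the bench; the lever turns about the unit's y axis here.
- dial_unit: depth-setting dial unit, a blue block 120 x 120 mm fixed to the bench, with a round aluminium scale plate (112 mm across, top 48 mm above the bench). Origin: centre of its underside; the long thick zero mark lies on the scale towards its own -x.
- dial_axis (a point): point on the axis of the dial's bezel, 72 mm above the bench: a good height to grip. The bezel is a black knurled knob 54 mm in diameter, from 48 to 82 mm above the bench, with a white pointer line from its centre out over the scale.
- dial (a joint): angle of the bezel, rad: 0 when the pointer stands at the zero mark, growing anticlockwise seen from above; light friction (0.04 N m), stays where it is left, range -2.2 to 2.2.
- mat: black square rubber mat, 280 x 280 mm and 3 mm thick, fixed to the bench. Origin: centre of its underside; x and y along its sides.
- cup0: square steel cup, 56 x 56 mm outside, 75 mm tall, straight walls 3 mm thick, closed base 4 mm thick, about 0.12 kg; starts mouth-down on the bench; may be absent. Origin: centre of the mouth (open end); its z axis runs from the mouth to the closed base (z points up at the start, down when the cup is mouth-up); x and y are square to its flat sides.
- cup1: another square steel cup just like cup0, with the same frame; may be absent.
- cup2: another square steel cup just like cup0, with the same frame; may be absent.
- cup3: another square steel cup just like cup0, with the same frame; may be absent.
- padlock: brass padlock lying flat, 52 mm wide and 22 mm high; not part of the job, leave it in place. Origin: middle of its underside.
- keys: bunch of three keys lying flat, about 80 mm long and 9 mm high; not part of the job, leave it in place. Origin: centre of its key ring.
Mind the look-alikes: they are no part of the job. Leave any purple or yellow look-alike of the cup0 alone.

How it is judged:
By the outcome, as a careful person would: the job done as asked, in the order asked, and still so for the second after the job is handed in, with the robot touching nothing.
Of cup0, cup1, cup2, cup3 only 2 to 3 are there at a start; the rules pass over those that are not, and their reading is None.
At some moment in a run one of cup0, cup1, cup2, cup3 may be knocked a few centimetres aside while the robot is not near it.
Once in a run the grip may slacken for a moment while it holds something.
It also fails if it takes over 210 s, if anything falls off the work surface, if the arm or the gripper's body presses on something with over 40 N, if the wrist force passes 120 N, or if a joint passes its speed limit or range.

## Working session

There is one attempt and no reset: what is moved stays moved. The work goes in short steps, Python scripts to look and compute and a tool call to move; the robot and the scene stay as the last step left them, time stands still between calls to the robot, and variables do not carry over. Pictures are saved under pics/ and viewed, and the job is handed in when it is done.

Besides the shell and the picture viewer there is one more tool, called after "Request:" as a command line: name --pt "numbers of a row" for each row, then --argument value for the rest. arm_command: Moves the arm, as the interface text tells. Shift numbers are shares of 50 cm and turn numbers shares of pi/4 rad, none past 1 either way. Its arguments: {"type":"object","properties":{"targets":{"type":"array"},"squeeze":{"type":"number"}},"required":["targets"]}

```bash
ls; mkdir -p pics; python3 - <<'E'
from workcell import env
import cv2
print(env.state())
for n in ("side","top","wrist"):
    im=env.grab_frame(n); cv2.imwrite(f"pics/{n}0.png",im[:,:,::-1])
    p=env.camera_params(n); print(n,p)
E
```

```text
pics
{'time_s': 0.0, 'qpos': array([ 7.31080606e+01,  1.83512539e+01,  8.97074226e+01,  7.47985859e-04,
        7.20437511e+01, -1.14543777e+00]), 'qvel': array([ 0.01415321,  0.01435133,  0.03648629,  0.12582809, -0.06660776,
       -0.00377809]), 'effort': array([ 1.89149391e-04, -4.12471497e+01, -2.31970704e+01,  7.26867118e-02,
        4.57176380e-02, -1.53705291e-04]), 'ee_pos': array([155.88544201, 552.93109288, 213.11727977]), 'ee_rot': array([-1.79897607e+02, -2.75855852e-03,  1.64253265e+02]), 'force': array([-0.14051957, -0.2759398 , -0.82042186]), 'torque': array([-0.02621876, -0.0488274 ,  0.02297625]), 'gripper_width': 90.96392486651156}
side {'camera_matrix': array([[454.3511131 ,   0.        , 251.49574993],
       [  0.        , 454.3511131 , 191.62546116],
       [  0.        ,   0.        ,   1.        ]]), 'dist_coeffs': array([-0.17365984,  0.        ,  0.        ,  0.        ,  0.        ]), 'R': array([[ 0.83853256, -0.5443106 ,  0.02427162],
       [-0.27700009, -0.46424372, -0.84127803],
       [ 0.46918449,  0.69871578, -0.54005756]]), 't': array([-379.122892
[... 433 characters left out ...]
56, -0.9978911 ]]), 't': array([ -32.60073103,  424.62114021, 1146.32868594])}
wrist {'camera_matrix': array([[303.44864237,   0.        , 253.71347345],
       [  0.        , 303.44864237, 194.98229308],
       [  0.        ,   0.        ,   1.        ]]), 'dist_coeffs': array([-0.04586381,  0.        ,  0.        ,  0.        ,  0.        ]), 'hand_eye': array([[-1.18224442e-03, -9.63885894e-01, -2.66312947e-01,
         7.47447115e+01],
       [ 9.99997197e-01, -1.68583320e-03,  1.66236657e-03,
        -4.66990156e-01],
       [-2.05129089e-03, -2.66310236e-01,  9.63885185e-01,
        -1.70243893e+02],
       [ 0.00000000e+00,  0.00000000e+00,  0.00000000e+00,
         1.00000000e+00]])}
```

View pics/top0.png

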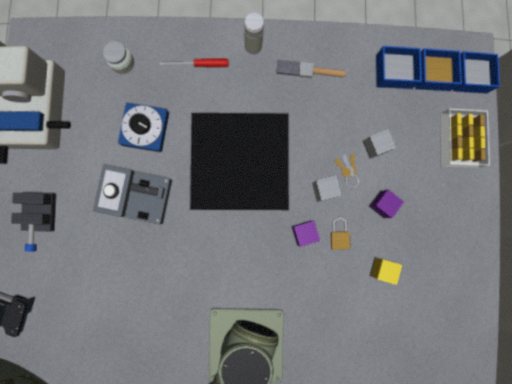

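View pics/side0.png

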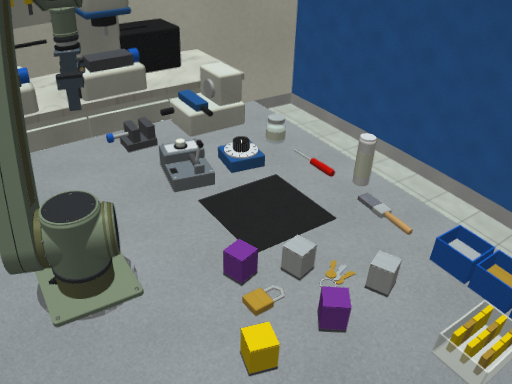

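View pics/wrist0.png

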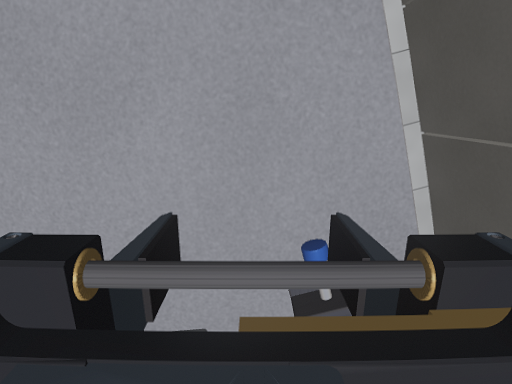

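Two steel-grey cups are visible, at top-view pixels (328,188) and (380,143). The purple ones at (306,233) and (388,203) and the yellow one at (387,271) are look-alikes. The trip unit is near (132,194), the dial near (142,126) and the mat near (240,161). I'll enlarge to confirm.

```bash
cat > h.py <<'E'
import numpy as np, cv2
from workcell import env
from scipy.spatial.transform import Rotation as Ro
def ray(n,uv,state=None):
    p=env.camera_params(n)
    q=cv2.undistortPoints(np.array(uv,float).reshape(-1,1,2),p["camera_matrix"],p["dist_coeffs"]).reshape(-1,2)
    d=np.c_[q,np.ones(len(q))]
    if n=="wrist":
        s=state or env.state(); H=p["hand_eye"]; R=Ro.from_euler("xyz",s["ee_rot"],degrees=True).as_matrix()
        D=(R@H[:3,:3]@d.T).T; C=R@H[:3,3]+s["ee_pos"]
    else:
        D=d@p["R"]; C=-p["R"].T@p["t"]
    return C,D
def plane(n,uv,z,state=None):
    C,D=ray(n,uv,state); return C+D*((z-C[2])/D[:,2])[:,None]
def grab(n,name=None):
    s=env.state(); im=env.grab_frame(n)[:,:,::-1].copy()
    if name: cv2.imwrite(f"pics/{name}.png",im)
    return s,im
def crop(im,x0,y0,x1,y1,name,k=5):
    cv2.imwrite(f"pics/{name}.png",cv2.resize(im[y0:y1,x0:x1],None,fx=k,fy=k,interpolation=cv2.INTER_CUBIC))
def proj(n,X):
    p=env.camera_params(n); r,_=cv2.Rodrigues(p["R"])
    return cv2.projectPoints(np.array(X,float).reshape(-1,1,3),r,p["t"],p["camera_matrix"],p["dist_coeffs"])[0].reshape(-1,2)
def go(x,y,z,yaw=None,s=None):
    """shares to go from the present pose to x,y,z (yaw folded to +-90)"""
    s=s or env.state(); R=Ro.from_euler("xyz",s["ee_rot"],degrees=True).as_matrix()
    d=R.T@(np.array([x,y,z])-s["ee_pos"])/500
    out="shift "+str(d.round(4))
    if yaw is not None:
        dy=(yaw-s["ee_rot"][2]+90)%180-90
        out+=f" turn(tool z) {-dy/45:.3f} (dyaw {dy:.1f}) q6 {s['qpos'][5]:.0f}"
    print(out, "rows", round(np.linalg.norm(d)*500/41.7,1))
E
python3 - <<'E'
from h import *
im=cv2.imread("pics/top0.png")
crop(im,85,90,185,235,"c_trip",4); crop(im,280,110,420,290,"c_cups",3)
E
```

```text
(no output)
```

View pics/c_trip.png

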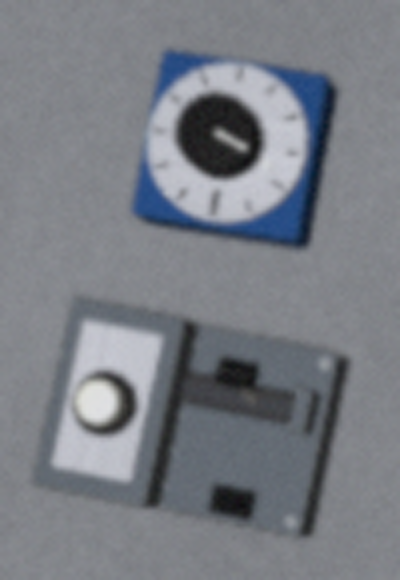

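View pics/c_cups.png

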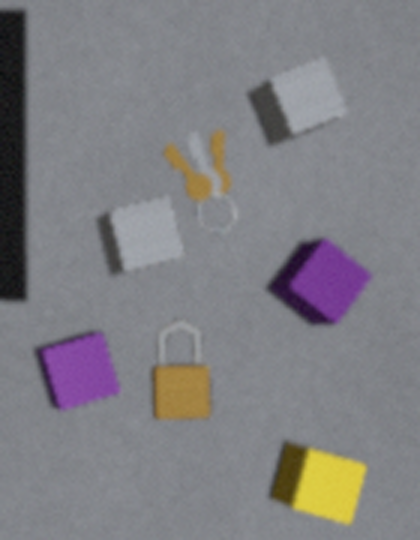

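```bash
python3 - <<'E'
from h import *
def c(n,u,v,z): 
    print(n,(u,v),plane("top",[(u,v)],z).round(1))
k=4
c("button",85+100/k,90+402/k,97)
c("dial scale",85+228/k,90+142/k,48)
c("bezel",85+220/k,90+135/k,82)
for p in [(80,296),(190,320),(152,505),(38,485)]: c("high deck",85+p[0]/k,90+p[1]/k,75)
for p in [(345,357),(305,535)]: c("low deck",85+p[0]/k,90+p[1]/k,45)
im=cv2.imread("pics/top0.png"); hsv=cv2.cvtColor(im,cv2.COLOR_BGR2HSV)
# cups: bright low sat tops
m=((hsv[...,1]<40)&(hsv[...,2]>150)).astype(np.uint8); m[:,:300]=0;m[:120]=0;m[300:]=0;m[:,430:]=0
for ct in cv2.findContours(m,0,1)[0]:
    if cv2.contourArea(ct)<150: continue
    r=cv2.minAreaRect(ct); b=plane("top",cv2.boxPoints(r),75); print("cup",r,b.mean(0).round(1),np.linalg.norm(b-np.roll(b,1,0),axis=1).round(1),np.degrees(np.arctan2(*(b[1]-b[0])[1::-1])).round(1))
m=(hsv[...,2]<45).astype(np.uint8); m[:,:185]=0;m[:,295:]=0;m[:105]=0;m[215:]=0
for ct in cv2.findContours(m,0,1)[0]:
    if cv2.contourArea(ct)<1000: continue
    b=plane("top",cv2.boxPoints(cv2.minAreaRect(ct)),3); print("mat",b.round(0)[:,:2].tolist(),b.mean(0))
for n,lo,hi in(("purple",(130,60,40),(165,255,255)),("yellow",(22,150,120),(35,255,255)),("padlock",(12,100,90),(22,255,255))):
    m=cv2.inRange(hsv,lo,hi); m[:,:290]=0; m[:120]=0
    for ct in cv2.findContours(m,0,1)[0]:
        if cv2.contourArea(ct)<100: continue
        M=cv2.minAreaRect(ct)[0]; print(n,M,plane("top",[M],40).round(0))
E
```

```text
button (110.0, 190.5) [[419.1 366.6  97. ]]
dial scale (142.0, 125.5) [[603.9 302.8  48. ]]
bezel (140.0, 123.75) [[601.  299.4  82. ]]
high deck (105.0, 164.0) [[491.3 391.2  75. ]]
high deck (132.5, 170.0) [[476.8 315.6  75. ]]
high deck (123.0, 216.25) [[352.8 335.9  75. ]]
high deck (94.5, 211.25) [[363.9 413.8  75. ]]
low deck (171.25, 179.25) [[457.2 216.1  45. ]]
low deck (161.25, 223.75) [[335.3 239.1  45. ]]
cup ((328.79412841796875, 187.17648315429688), (20.615528106689453, 19.887920379638672), 75.96376037597656) [ 444.1 -210.2   75. ] [55.1 54.  55.3 53.9] -74.5
cup ((382.96551513671875, 141.4137725830078), (20.42648696899414, 19.312314987182617), 68.19859313964844) [ 573.3 -358.5   75. ] [55.6 54.9 55.9 54.7] -66.5
mat [[650.0, 175.0], [658.0, -101.0], [388.0, -106.0], [381.0, 165.0]] [519.36855167  33.37262803   3.        ]
purple (305.8216552734375, 233.17025756835938) [[ 319. -155.   40.]]
purple (386.792724609375, 203.6341552734375) [[ 405. -381.   40.]]
yellow (388.90380859375, 271.5192565917969) [[ 217. -390.   40.]]
padlock (340.0, 240.0) [[ 302. -250.   40.]]
```

```bash
python3 - <<'E'
from h import *
go(419,367,190,170)
E
```

```text
shift [-0.6074 -0.2154  0.047 ] turn(tool z) -0.128 (dyaw 5.7) q6 -1 rows 7.7
```

Request:
arm_command --pt "1 -0.607 -0.215 0.047 -0.128" --pt "1 -0.607 -0.215 0.047 -0.128" --pt "1 -0.607 -0.215 0.047 -0.128" --pt "1 -0.607 -0.215 0.047 -0.128" --pt "1 -0.607 -0.215 0.047 -0.128" --pt "1 -0.607 -0.215 0.047 -0.128" --pt "1 -0.607 -0.215 0.047 -0.128" --pt "1 -0.607 -0.215 0.047 -0.128" --squeeze 10

```text
time_s: 0.82
ee_pos: [421.0, 364.9, 189.5]
ee_rot: [-179.9, 0.0, 169.9]
force: [-0.1, 0.4, -0.2]
gripper_width: 40.8
```

```bash
python3 - <<'E'
from h import *
s,im=grab("wrist","w1"); print(s["ee_pos"],s["ee_rot"],s["force"],s["time_s"])
s,im=grab("side","s1"); crop(im,140,110,290,210,"c_s1",5)
go(419,367,190,170)
E
```

```text
[420.95001422 364.92126129 189.51446276] [-1.79875920e+02  1.45622083e-02  1.69939983e+02] [-0.12835127  0.35104539 -0.22719809] 0.8167
shift [ 0.0069  0.0042 -0.0018] turn(tool z) -0.006 (dyaw 0.3) q6 -40 rows 0.1
```

View pics/w1.png

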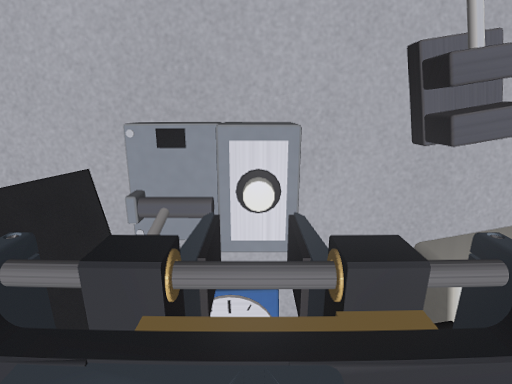

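View pics/c_s1.png

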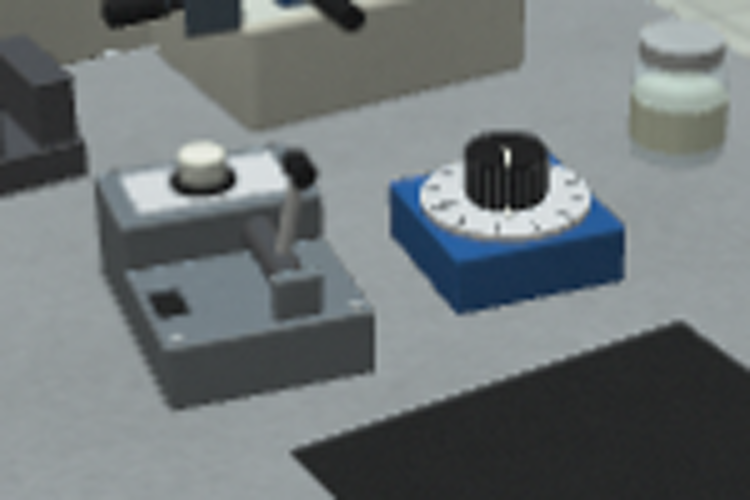

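```bash
python3 - <<'E'
from h import *
from scipy.optimize import least_squares
def tri(*obs):
    A=np.zeros((3,3));b=np.zeros(3);L=[]
    for n,uv in obs:
        C,D=ray(n,[uv]);d=D[0]/np.linalg.norm(D[0]);P=np.eye(3)-np.outer(d,d);A+=P;b+=P@C;L.append((C,P))
    X=np.linalg.solve(A,b);return X.round(1),[np.linalg.norm(P@(X-C)).round(1) for C,P in L]
print("button",tri(("top",(109.8,190.3)),("side",(140+202/5,110+151/5))), plane("wrist",[(258.5,196)],97))
print("knob",tri(("top",(144.4,182.8)),("side",(140+298/5,110+168/5))))
print("rest pad",plane("top",[(143,215)],50),plane("wrist",[(171,138)],50),plane("side",[(140+168/5,110+303/5)],50))
print("bezel",tri(("top",(140,123.7)),("side",(140+507/5,110+143/5))))
for p in [(217,124),(301,124)]: print(plane("wrist",[p],75))
E
```

```text
button (array([420.3, 366.6,  97.5]), [np.float64(0.8), np.float64(0.8)]) [[421.50935281 368.41879998  97.        ]]
knob (array([439.6, 269.9, 122.3]), [np.float64(0.2), np.float64(0.2)])
rest pad [[357.64799432 288.6956815   50.        ]] [[358.81541301 290.49111615  50.        ]] [[354.61972834 279.62982001  50.        ]]
bezel (array([601.6, 297.2,  87. ]), [np.float64(1.8), np.float64(1.8)])
[[353.39148526 342.29542693  75.        ]]
[[367.19745463 417.99578742  75.        ]]
```

Request:
arm_command --pt "1 0.002 0.004 0.08 0" --pt "1 0.002 0.004 0.15 0" --pt "1 0.002 0.004 0.17 0" --pt "1 0.002 0.004 0.18 0" --pt "1 0.002 0.004 0.19 0" --pt "1 0.002 0.004 0.198 0" --pt "1 0.002 0.004 0.202 0" --pt "1 0.002 0.004 0.202 0"

```text
time_s: 1.58
ee_pos: [421.7, 367.3, 89.4]
ee_rot: [-180.0, 0.1, 169.7]
force: [-2.6, 1.0, 4.4]
gripper_width: 0.3
```

Request:
arm_command --pt "1 0 0 0.005 0" --pt "1 0 0 0.005 0" --pt "1 0 0 0 0" --pt "1 0 0 -0.06 0" --pt "1 0 0 -0.14 0" --pt "1 0 0 -0.2 0" --pt "1 0 0 -0.2 0" --pt "1 0 0 -0.2 0"

```text
time_s: 2.25
ee_pos: [423.0, 367.9, 191.9]
ee_rot: [179.8, 0.4, 169.7]
force: [0.3, -0.7, 0.0]
gripper_width: 0.4
```

```bash
python3 - <<'E'
from h import *
s,im=grab("wrist","w2"); print(s["ee_pos"],s["time_s"],s["force"])
s,im=grab("side","s2"); crop(im,140,110,290,210,"c_s2",5)
E
```

```text
[423.00426837 367.93892484 191.86618929] 2.25 [ 0.32798231 -0.68264944  0.0392889 ]
```

View pics/c_s2.png

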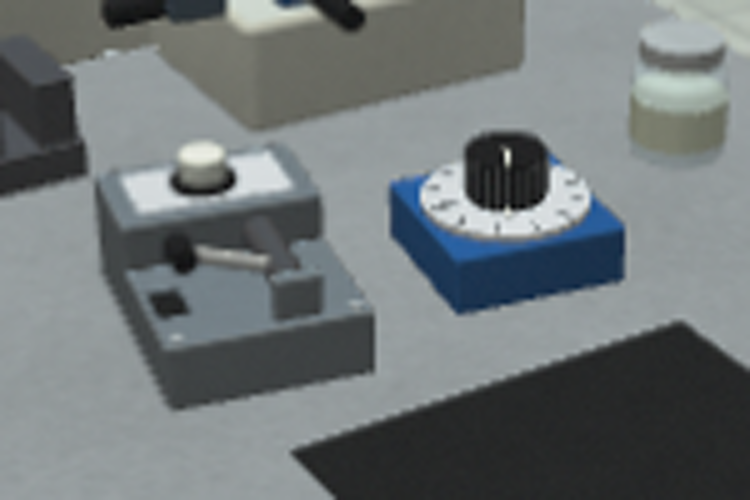

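View pics/w2.png

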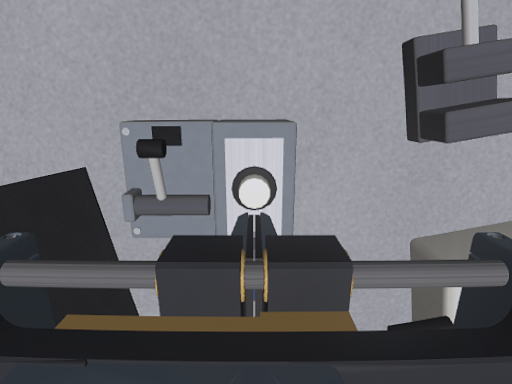

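```bash
python3 - <<'E'
from h import *
print(plane("wrist",[(151,148)],81),plane("side",[(140+180/5,110+253/5)],81))
go(367,283.5,150,170); go(367,283.5,64,170)
E
```

```text
[[362.59847228 281.61809406  81.        ]] [[364.82396183 280.02706442  81.        ]]
shift [ 0.0773 -0.1832  0.0777] turn(tool z) -0.006 (dyaw 0.3) q6 -40 rows 2.6
shift [ 0.0776 -0.183   0.2497] turn(tool z) -0.006 (dyaw 0.3) q6 -40 rows 3.8
```

Request:
arm_command --pt "0.5 0.082 -0.187 0.02 0" --pt "0.5 0.082 -0.187 0.02 0" --pt "0.5 0.082 -0.187 0.06 0" --pt "0.5 0.082 -0.187 0.1 0" --pt "0.5 0.082 -0.187 0.15 0" --pt "0.5 0.082 -0.187 0.15 0" --pt "0.5 0.082 -0.187 0.15 0"

```text
time_s: 2.93
ee_pos: [363.3, 280.9, 112.3]
ee_rot: [-179.7, -0.1, 169.7]
force: [0.2, 0.4, 1.0]
gripper_width: 44.0
```

```bash
python3 - <<'E'
from h import *
s,im=grab("wrist","w3"); print(s["ee_pos"])
s,im=grab("side","s3"); crop(im,140,80,290,200,"c_s3",5)
go(364.5,282,64,170)
E
```

```text
[363.29455944 280.94987561 112.28485744]
shift [ 0.001  -0.0008  0.1004] turn(tool z) -0.006 (dyaw 0.3) q6 -43 rows 1.2
```

View pics/w3.png

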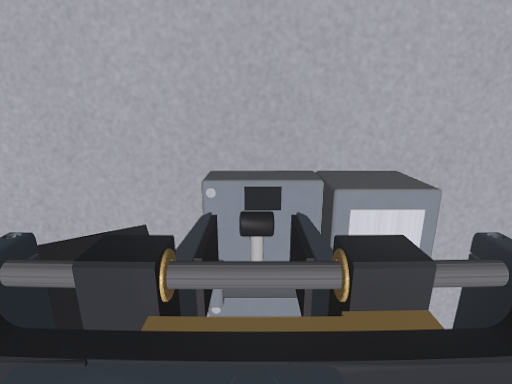

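View pics/c_s3.png

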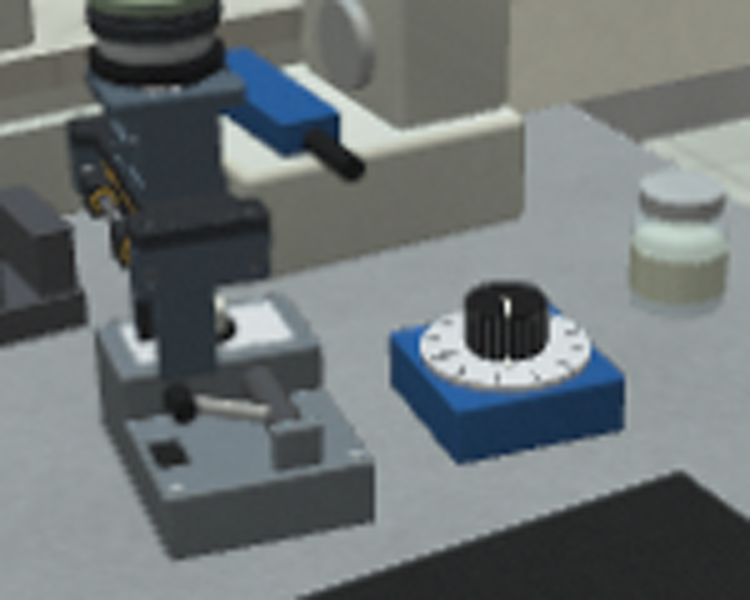

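Request:
arm_command --pt "0.5 -0.002 0 0.05 0" --pt "0.5 -0.002 0 0.1 0" --pt "0.5 -0.002 0 0.1 0" --pt "1 -0.002 0 0.1 0" --pt "1 -0.002 0 0.1 0" --pt "1 -0.002 0 0.1 0" --pt "1 -0.002 0 0.1 0" --squeeze 10

```text
time_s: 3.62
ee_pos: [366.9, 282.1, 65.7]
ee_rot: [-180.0, 0.2, 169.8]
force: [-0.9, -1.0, 4.5]
gripper_width: 24.2
```

```bash
python3 - <<'E'
from h import *
s,im=grab("side","s4"); crop(im,140,80,290,200,"c_s4",5); s=env.state(); print(s["ee_pos"],s["gripper_width"],s["force"])
# arc: knob rel pivot (front, up)
import math
f0,u0=65*math.cos(math.radians(19)),65*math.sin(math.radians(19))
for th in (35,50,65,80,92,100,103):
    f,u=65*math.cos(math.radians(th)),65*math.sin(math.radians(th)); print(th,"x",round((f-f0)/500,3),"z",round(-(u-u0)/500,3))
E
```

```text
[366.8676178  282.15834716  65.6893657 ] 24.00584354735694 [ 0.19204572 -3.18292246  6.00972047]
35 x -0.016 z -0.032
50 x -0.039 z -0.057
65 x -0.068 z -0.075
80 x -0.1 z -0.086
92 x -0.127 z -0.088
100 x -0.145 z -0.086
103 x -0.152 z -0.084
```

View pics/c_s4.png

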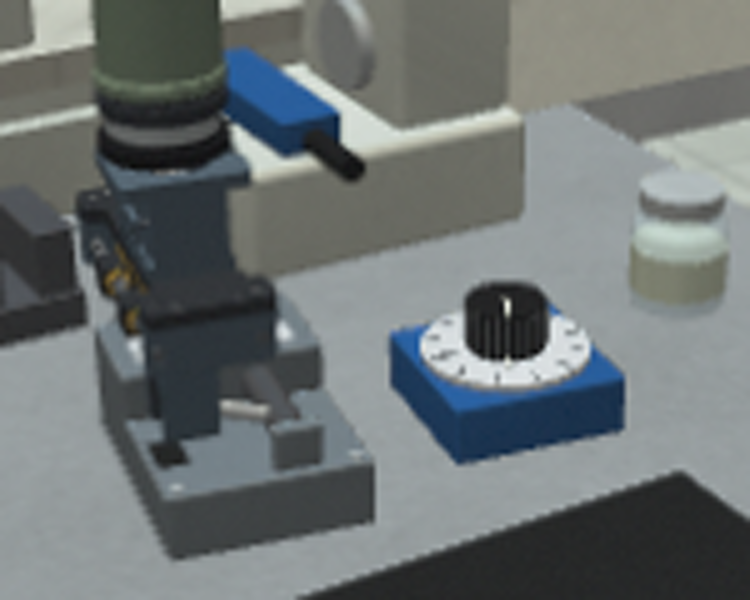

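Request:
arm_command --pt "1 -0.016 0 -0.032 0" --pt "1 -0.039 0 -0.057 0" --pt "1 -0.068 0 -0.075 0" --pt "1 -0.1 0 -0.086 0" --pt "1 -0.127 0 -0.089 0" --pt "1 -0.14 0 -0.088 0" --pt "1 -0.144 0 -0.087 0" --pt "1 -0.144 0 -0.087 0"

```text
time_s: 4.33
ee_pos: [439.2, 269.2, 110.4]
ee_rot: [180.0, 0.4, 169.8]
force: [0.8, -3.6, 7.3]
gripper_width: 23.8
```

```bash
python3 - <<'E'
from h import *
s,im=grab("side","s5"); crop(im,140,80,290,200,"c_s5",5); s=env.state(); print(s["ee_pos"],s["gripper_width"],s["force"])
E
```

```text
[439.1404684  269.250564   110.41284707] 23.781448091742945 [ 0.57691353 -3.91118659  6.98786886]
```

View pics/c_s5.png

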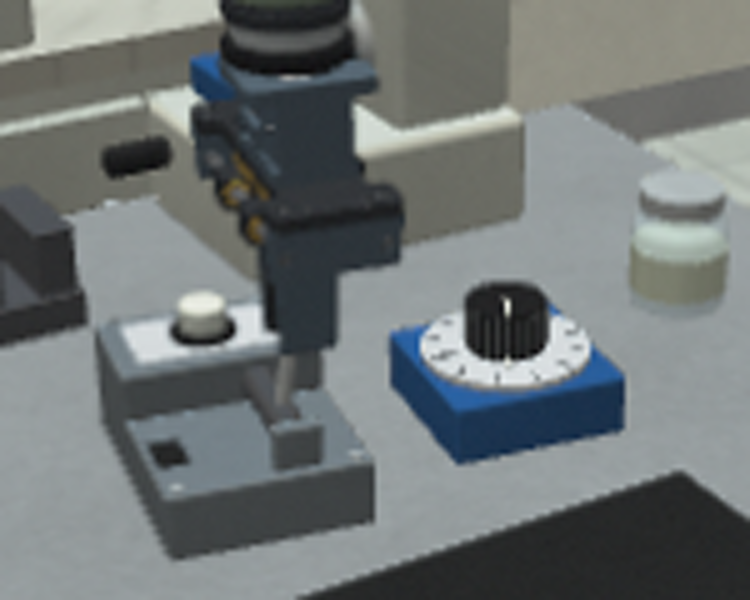

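Request:
arm_command --pt "0.5 0 0 0 0" --pt "0.5 0 0 0 0" --pt "0.5 0 0 0 0" --pt "0.4 0 0 -0.05 0" --pt "0.2 0 0 -0.12 0" --pt "0.1 0 0 -0.2 0" --pt "0 0 0 -0.2 0"

```text
time_s: 4.97
ee_pos: [441.8, 271.8, 217.4]
ee_rot: [179.4, 1.0, 169.8]
force: [1.5, 0.8, 0.4]
gripper_width: 67.8
```

```bash
python3 - <<'E'
from h import *
s,im=grab("side","s6"); crop(im,140,80,290,200,"c_s6",5); s=env.state(); print(s["ee_pos"],s["gripper_width"],s["force"])
go(602,300,190,170)
E
```

```text
[440.43610123 270.8969535  214.21200813] 71.61779807980302 [ 0.35984047 -0.03978821 -0.13461849]
shift [-0.307   0.1142  0.0535] turn(tool z) -0.004 (dyaw 0.2) q6 -49 rows 4.0
```

View pics/c_s6.png

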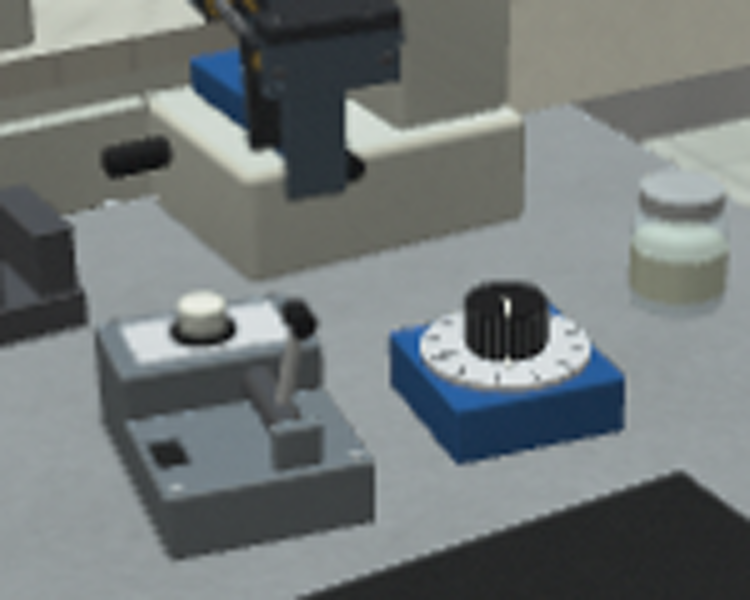

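Request:
arm_command --pt "0 -0.307 0.114 0.02 0" --pt "0 -0.307 0.114 0.02 0" --pt "0 -0.307 0.114 0.02 0" --pt "0 -0.307 0.114 0.02 0" --pt "0 -0.307 0.114 0.02 0" --pt "0 -0.307 0.114 0.02 0"

```text
time_s: 5.52
ee_pos: [602.4, 299.7, 203.0]
ee_rot: [179.8, 0.6, 169.8]
force: [-0.7, -0.1, -0.2]
gripper_width: 91.4
```

```bash
python3 - <<'E'
from h import *
s,im=grab("wrist","w7"); print(s["ee_pos"],s["ee_rot"],s["qpos"][5]); crop(im,150,60,360,270,"c_w7",3)
E
```

```text
[602.39078958 299.71129228 202.98972185] [179.78384892   0.57273422 169.75019607] -54.157214381745355
```

View pics/c_w7.png

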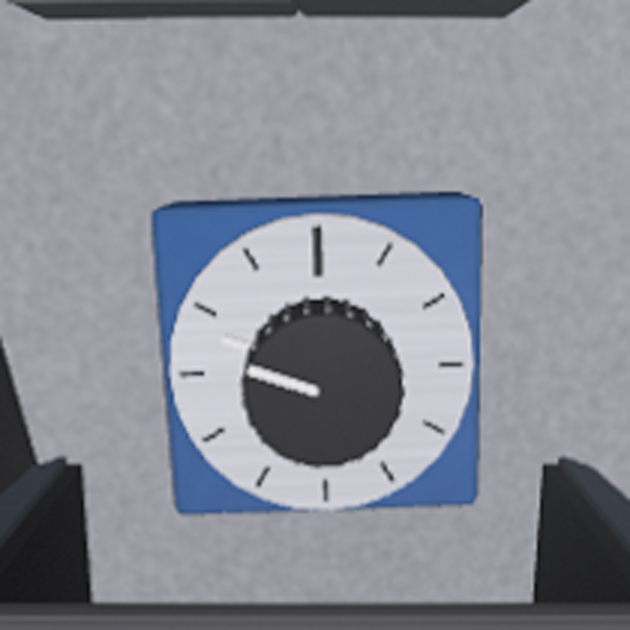

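```bash
cat > dial.py <<'E'
from h import *
import sys
def meas(c,zm,pb,po,sc,s):
    f=lambda l:[(150+u/3,60+v/3) for u,v in l]
    C=plane("wrist",f([c]),48,s)[0]; Z=plane("wrist",f(zm),48,s); P=plane("wrist",f(pb),82,s); B=plane("wrist",f([sc]),82,s)[0]
    az=np.degrees(np.arctan2(*(Z.mean(0)-C)[1::-1])); azl=np.degrees(np.arctan2(*(Z[1]-Z[0])[1::-1]))
    ap=np.degrees(np.arctan2(*(P[1]-P[0])[1::-1])); 
    print("scale c",C.round(1),"bezel c",B.round(1),"zero",az.round(1),azl.round(1),"pointer",ap.round(1))
    O=plane("wrist",f(po),49,s); print("outer pointer from bezel c",np.degrees(np.arctan2(O[:,1]-B[1],O[:,0]-B[0])).round(1))
E
python3 - <<'E'
from dial import *
im=cv2.imread("pics/w7.png"); hsv=cv2.cvtColor(im,cv2.COLOR_BGR2HSV)
s=env.state()
k=3
meas((321,361),[(318,275),(318,228)],[(318,392),(250,371)],[(225,338),(246,346)],(323,385),s)
# knob top corners of dark blob
E
```

```text
scale c [602.2 303.8  48. ] bezel c [602.3 303.9  82. ] zero 171.4 169.8 pointer -118.1
outer pointer from bezel c [-114.7 -112.7]
```

Request:
arm_command --pt "0 0.002 0.008 0.04 -0.16" --pt "0 0.002 0.008 0.08 -0.32" --pt "0 0.002 0.008 0.12 -0.48" --pt "0 0.002 0.008 0.16 -0.64" --pt "0 0.002 0.008 0.17 -0.78" --pt "0 0.002 0.008 0.17 -0.78" --pt "0 0.002 0.008 0.17 -0.78"

```text
time_s: 6.15
ee_pos: [600.4, 303.9, 119.3]
ee_rot: [-179.9, 0.6, -155.2]
force: [0.3, 1.0, -0.2]
gripper_width: 91.2
```

```bash
python3 - <<'E'
from h import *
s,im=grab("wrist","w8"); print(s["ee_pos"],s["ee_rot"],s["qpos"][5]); 
go(602.3,303.8,56)
E
```

```text
[600.408724   303.90670928 119.27099349] [-179.86705169    0.56889783 -155.24797685] -88.74462755505057
shift [-0.0003 -0.0013  0.1281] rows 1.5
```

View pics/w8.png

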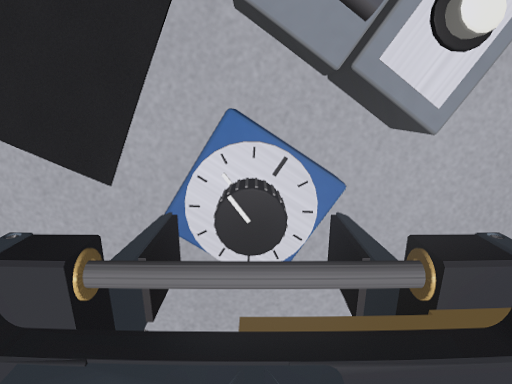

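Request:
arm_command --pt "0 -0.002 -0.001 0.07 0" --pt "0 -0.002 -0.001 0.128 0" --pt "0 -0.002 -0.001 0.128 0" --pt "1 -0.002 -0.001 0.128 0" --pt "1 -0.002 -0.001 0.128 0" --pt "1 -0.002 -0.001 0.128 0" --pt "1 -0.002 -0.001 0.128 0" --pt "1 -0.002 -0.001 0.128 0" --squeeze 15

```text
time_s: 6.87
ee_pos: [603.7, 304.7, 57.7]
ee_rot: [-179.9, 0.8, -155.3]
force: [-0.5, -0.2, 0.4]
gripper_width: 60.6
```

Request:
arm_command --pt "1 0 0 0 0" --pt "1 0 0 0 0" --pt "1 0 0 0 0"

```text
time_s: 7.12
ee_pos: [604.4, 302.9, 57.9]
ee_rot: [-179.7, 0.8, -155.2]
force: [1.1, -5.5, -1.0]
gripper_width: 53.5
```

Request:
arm_command --pt "1 0 0 0 0.15" --pt "1 0 0 0 0.3" --pt "1 0 0 0 0.45" --pt "1 0 0 0 0.6" --pt "1 0 0 0 0.75" --pt "1 0 0 0 0.9" --pt "1 0 0 0 1.0" --pt "1 0 0 0 1.0"

```text
time_s: 7.78
ee_pos: [604.4, 303.5, 57.9]
ee_rot: [179.6, 0.8, 159.7]
force: [0.8, 2.1, -2.3]
gripper_width: 53.6
```

```bash
python3 - <<'E'
from h import *
s=env.state();print(s["ee_pos"],s["ee_rot"],s["qpos"][5],s["gripper_width"],s["force"]) 
s,im=grab("wrist","w9"); crop(im,150,60,360,270,"c_w9",3)
E
```

```text
[604.42141047 303.52290334  57.92985366] [179.57608566   0.77228688 159.67649031] -43.694314169894916 53.61662060097667 [ 0.81777809  2.11706426 -2.28107823]
```

View pics/c_w9.png

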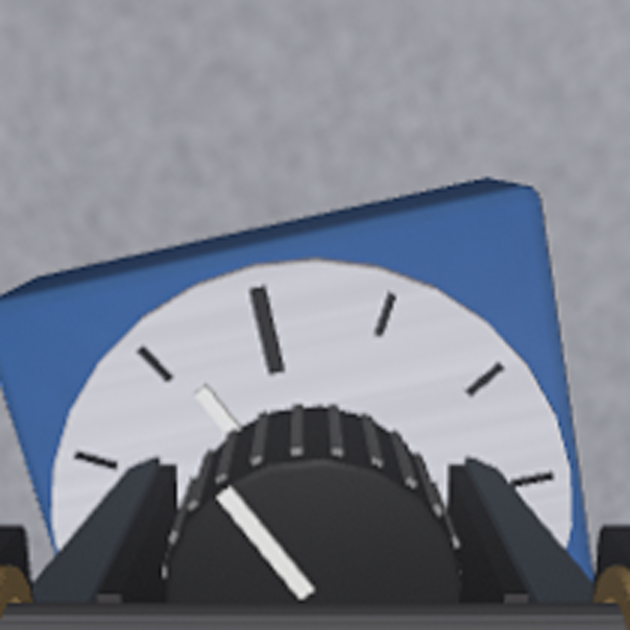

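```bash
python3 - <<'E'
from dial import *
s=env.state()
f=lambda l:[(150+u/3,60+v/3) for u,v in l]
Z=plane("wrist",f([(277,372),(260,289)]),48,s)
O=plane("wrist",f([(235,433),(203,390)]),50,s)
P=plane("wrist",f([(308,594),(224,491)]),82,s)
c=np.array([602.3,303.8])
an=lambda v:np.degrees(np.arctan2(v[1],v[0])).round(1)
for n,A in(("Z",Z),("O",O),("P",P)): print(n,A.round(1).tolist(),an(A[1]-A[0]),an(A[1,:2]-c),an(A[0,:2]-c))
E
```

```text
Z [[572.1, 308.0, 48.0], [555.1, 310.8, 48.0]] 170.5 171.5 172.1
O [[580.6, 295.6, 50.0], [569.9, 292.9, 50.0]] -165.9 -161.4 -159.3
P [[604.1, 302.6, 82.0], [580.8, 296.0, 82.0]] -164.1 -160.0 -33.1
```

Request:
arm_command --pt "1 0 0 0 0.15" --pt "1 0 0 0 0.3" --pt "1 0 0 0 0.45" --pt "1 0 0 0 0.55" --pt "1 0 0 0 0.56" --pt "1 0 0 0 0.56"

```text
time_s: 8.33
ee_pos: [604.6, 303.9, 57.9]
ee_rot: [179.3, 0.5, 134.8]
force: [2.1, 3.7, -2.5]
gripper_width: 54.1
```

```bash
python3 - <<'E'
from h import *
s=env.state();print(s["ee_pos"],s["ee_rot"],s["qpos"][5],s["gripper_width"],s["force"]) 
s,im=grab("wrist","w10"); crop(im,150,60,360,270,"c_w10",3)
E
```

```text
[604.6104516  303.85274681  57.90114605] [179.25695037   0.5126106  134.80500105] -18.8275222581749 54.10198480120574 [ 2.09688977  3.66063561 -2.48129168]
```

View pics/c_w10.png

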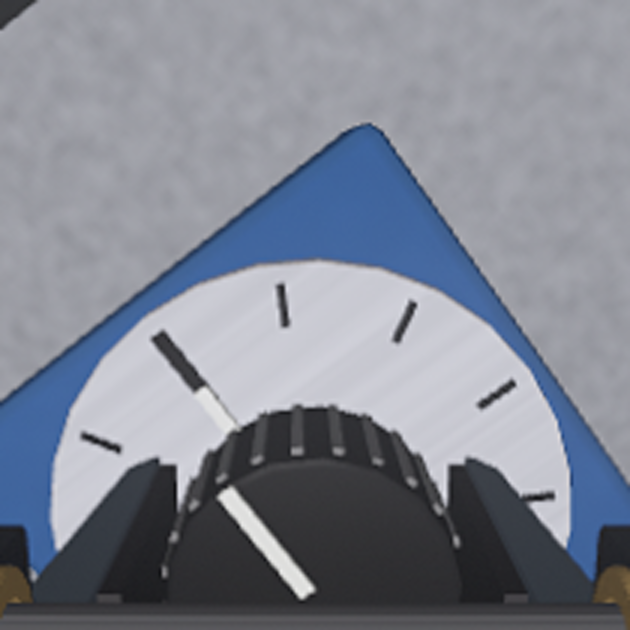

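```bash
python3 - <<'E'
from h import *
im=cv2.imread("pics/w10.png"); crop(im,190,160,260,262,"c_w10b",6)
E
```

```text
(no output)
```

View pics/c_w10b.png

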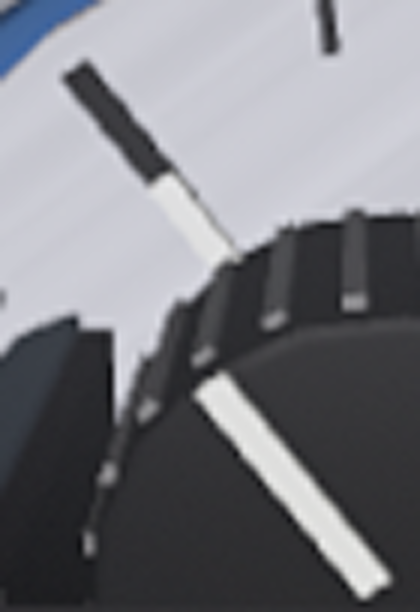

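Request:
arm_command --pt "0 0 0 0 0" --pt "0 0 0 0 0" --pt "0 0 0 0 0" --pt "0 0 0 0 0" --pt "0 0 0 -0.1 0" --pt "0 0 0 -0.2 -0.1" --pt "0 0 0 -0.3 -0.2" --pt "0 0 0 -0.3 -0.2"

```text
time_s: 9.05
ee_pos: [603.5, 303.8, 213.3]
ee_rot: [179.0, 0.8, 144.0]
force: [0.3, 0.7, 0.1]
gripper_width: 91.4
```

```bash
python3 - <<'E'
from h import *
s=env.state();print(s["ee_pos"],s["ee_rot"],s["qpos"][5],s["gripper_width"],s["force"]) 
s,im=grab("wrist","w11"); crop(im,150,60,360,270,"c_w11",3)
E
```

```text
[603.50708451 303.82659789 213.31995364] [179.01240774   0.81450187 143.96399769] -28.035928786115825 91.41601453172035 [0.30319389 0.69627545 0.11211388]
```

View pics/c_w11.png

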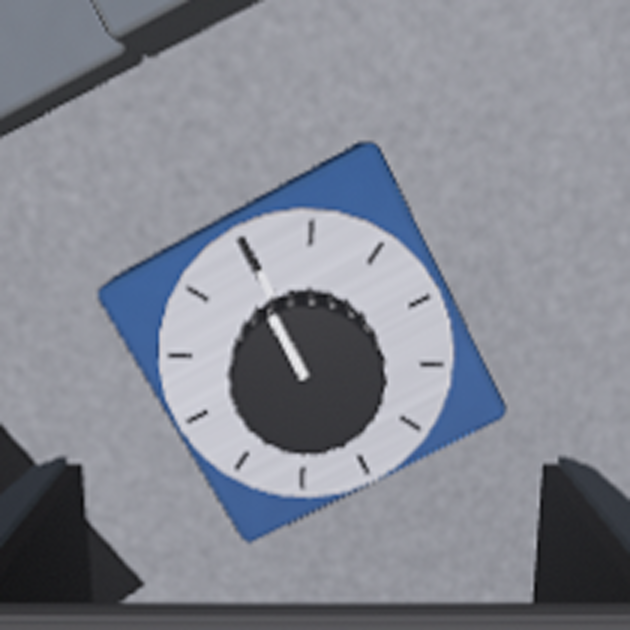

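```bash
python3 - <<'E'
from dial import *
s=env.state()
im=cv2.imread("pics/w11.png"); crop(im,215,125,265,195,"c_w11b",8)
meas((306,352),[(258,270),(241,240)],[(303,377),(270,315)],[(269,301),(259,277)],(308,371),s)
E
```

```text
scale c [607.7 306.   48. ] bezel c [606.8 306.7  82. ] zero 173.2 172.5 pointer 170.8
outer pointer from bezel c [-179.8  175.9]
```

View pics/c_w11b.png

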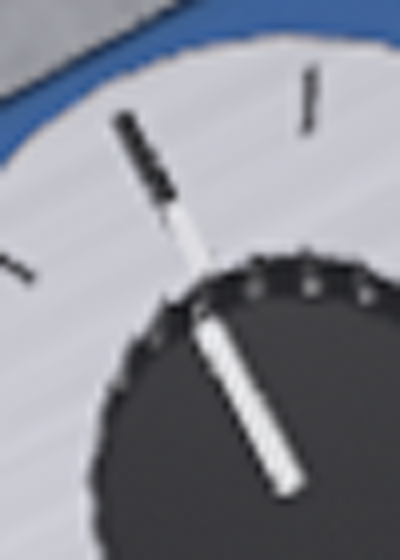

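Safety trip tested and reset, and the dial now reads zero. Next is cup A at (328,188). Because the tool only points down, I'll roll each cup over on the mat in two 90° pivots, held lightly in the pads.

```bash
python3 - <<'E'
from h import *
go(444,-215,210,105.5)
E
```

```text
shift [-0.3527 -1.0298 -0.0029] turn(tool z) 0.852 (dyaw -38.3) q6 -28 rows 13.1
```

Request:
arm_command --pt "0 -0.34 -1 0 0.12" --pt "0 -0.34 -1 0 0.24" --pt "0 -0.34 -1 0 0.36" --pt "0 -0.34 -1 0 0.48" --pt "0 -0.34 -1 0 0.6" --pt "0 -0.34 -1 0 0.7" --pt "0 -0.34 -1 0 0.8" --pt "0 -0.34 -1 0 0.85"

```text
time_s: 9.77
ee_pos: [503.0, -16.9, 208.5]
ee_rot: [178.3, -0.0, 105.4]
force: [0.6, -0.2, 0.6]
gripper_width: 91.2
```

```bash
python3 - <<'E'
from h import *
s,im=grab("top","t12")
go(444,-215,200,105.5)
E
```

```text
shift [-0.3398 -0.2098  0.0129] turn(tool z) -0.007 (dyaw 0.3) q6 -20 rows 4.8
```

View pics/t12.png

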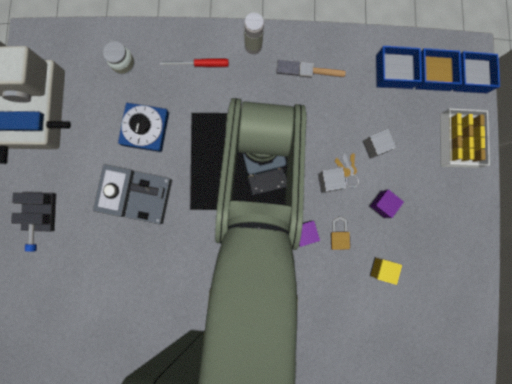

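```bash
cat > cups.py <<'E'
from h import *
def cups(im,z=75):
    hsv=cv2.cvtColor(im,cv2.COLOR_BGR2HSV)
    m=((hsv[...,1]<40)&(hsv[...,2]>150)).astype(np.uint8); m[:,:300]=0;m[:120]=0;m[300:]=0;m[:,430:]=0
    m=cv2.morphologyEx(m,cv2.MORPH_OPEN,np.ones((5,5),np.uint8))
    for ct in cv2.findContours(m,0,1)[0]:
        if cv2.contourArea(ct)<150: continue
        r=cv2.minAreaRect(ct); b=plane("top",cv2.boxPoints(r),z); print("cup",np.round(r[0],1),b.mean(0).round(1),np.linalg.norm(b-np.roll(b,1,0),axis=1).round(1),(np.degrees(np.arctan2(*(b[1]-b[0])[1::-1]))%90).round(1))
E
python3 - <<'E'
from cups import *
im=cv2.imread("pics/t12.png"); cups(im); crop(im,300,120,420,260,"c_t12",5)
print("keys ring",plane("top",[(352,183)],4))
E
```

```text
cup [334.5 178.8] [ 467.  -225.3   75. ] [52.5 53.8 52.7 53.6] 11.0
cup [382.8 141.3] [ 573.7 -358.1   75. ] [54.6 54.3 54.9 54.2] 23.5
keys ring [[ 463.62719052 -291.12228191    4.        ]]
```

View pics/c_t12.png

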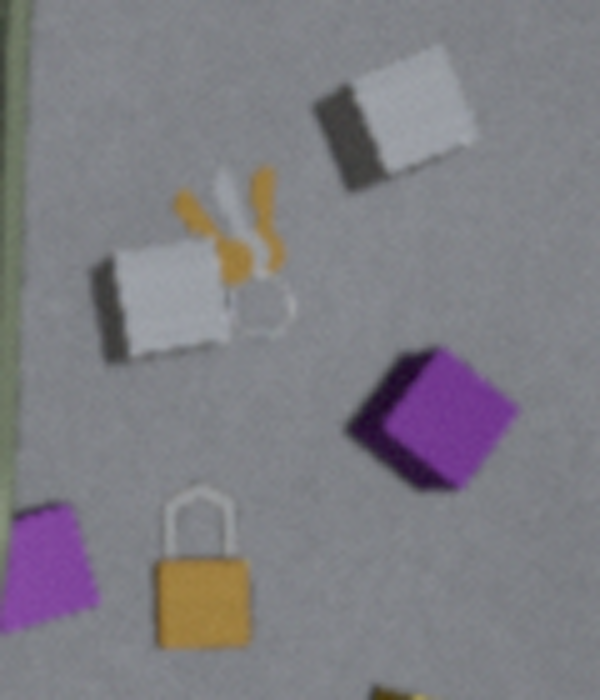

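The steel cup A was knocked from (328,188) to (333,180), so it now stands at about (467,-225) with 11° yaw, right next to the keys. I'm re-aiming with a look from the wrist.

```bash
python3 - <<'E'
from h import *
go(467,-225,170,100)
E
```

```text
shift [-0.3709 -0.1723  0.074 ] turn(tool z) 0.116 (dyaw -5.2) q6 -20 rows 5.0
```

Request:
arm_command --pt "0 -0.371 -0.172 0.05 0.116" --pt "0 -0.371 -0.172 0.074 0.116" --pt "0 -0.371 -0.172 0.074 0.116" --pt "0 -0.371 -0.172 0.074 0.116" --pt "0 -0.371 -0.172 0.074 0.116" --pt "0 -0.371 -0.172 0.074 0.116" --pt "0 -0.371 -0.172 0.074 0.116"

```text
time_s: 10.4
ee_pos: [466.1, -227.0, 169.2]
ee_rot: [178.6, 0.1, 99.7]
force: [-0.4, 0.0, 0.5]
gripper_width: 91.0
```

```bash
python3 - <<'E'
from h import *
s,im=grab("wrist","w13"); print(s["ee_pos"],s["ee_rot"],s["qpos"][5])
E
```

```text
[ 466.12779363 -227.03547195  169.16360412] [1.78578870e+02 6.76361915e-02 9.97483383e+01] -37.931231426444704
```

View pics/w13.png

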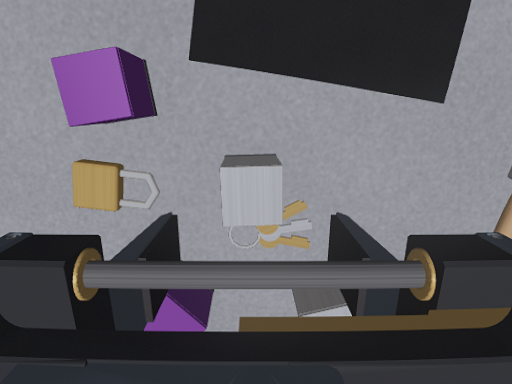

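```bash
python3 - <<'E'
from h import *
b=plane("wrist",[(220.5,166.5),(281,165),(283.5,224.5),(223,226.5)],75)
print(b.round(1),b.mean(0),np.linalg.norm(b-np.roll(b,1,0),axis=1).round(1),np.degrees(np.arctan2(*(b[1]-b[0])[1::-1])),np.degrees(np.arctan2(*(b[0]-b[3])[1::-1])))
c=b.mean(0); go(c[0],c[1],60,98); go(c[0],c[1],38,98)
E
```

```text
[[ 435.8 -202.3   75. ]
 [ 488.2 -192.1   75. ]
 [ 501.3 -246.8   75. ]
 [ 446.  -257.7   75. ]] [ 467.8213143  -224.72186458   75.        ] [56.4 53.4 56.2 56.4] 10.939883011385973 100.466821288573
shift [ 0.0011 -0.0031  0.2192] turn(tool z) 0.041 (dyaw -1.8) q6 -38 rows 2.6
shift [ 0.0011 -0.0043  0.2632] turn(tool z) 0.041 (dyaw -1.8) q6 -38 rows 3.2
```

Request:
arm_command --pt "0 0.002 -0.002 0.08 -0.02" --pt "0 0.002 -0.002 0.15 -0.02" --pt "0 0.002 -0.003 0.2 -0.02" --pt "0 0.002 -0.003 0.224 -0.02" --pt "0 0.002 -0.003 0.224 -0.02" --pt "1 0.002 -0.003 0.224 -0.02" --pt "1 0.002 -0.003 0.224 -0.02" --pt "1 0.002 -0.003 0.224 -0.02" --squeeze 20

```text
time_s: 11.12
ee_pos: [469.1, -224.1, 59.2]
ee_rot: [178.4, 0.2, 100.8]
force: [-0.3, 0.2, -0.2]
gripper_width: 74.0
```

Request:
arm_command --pt "1 0 0 0 0" --pt "1 0 0 0 0" --pt "1 0 0 0 0"

```text
time_s: 11.37
ee_pos: [469.1, -224.3, 60.1]
ee_rot: [178.4, 0.2, 100.8]
force: [-2.3, -1.1, 5.1]
gripper_width: 56.1
```

```bash
python3 - <<'E'
from h import *
s=env.state(); print(s["ee_pos"],s["ee_rot"],s["gripper_width"],s["force"])
go(450,-65,72,90)
E
```

```text
[ 469.1319928  -224.26342896   60.05973863] [178.36135759   0.20821489 100.80651375] 56.07418282125985 [-2.30423025 -1.13261446  5.08772282]
shift [ 0.32    0.0228 -0.0244] turn(tool z) 0.240 (dyaw -10.8) q6 -39 rows 3.9
```

Request:
arm_command --pt "1 0 0 -0.03 0" --pt "1 0 0 -0.05 0" --pt "1 0.08 0.006 -0.05 0.06" --pt "1 0.16 0.012 -0.05 0.12" --pt "1 0.24 0.018 -0.05 0.18" --pt "1 0.32 0.023 -0.05 0.24" --pt "1 0.32 0.023 -0.04 0.24" --pt "1 0.32 0.023 -0.03 0.24"

```text
time_s: 12.03
ee_pos: [450.2, -63.3, 75.3]
ee_rot: [178.3, -0.1, 90.3]
force: [0.0, -0.2, -1.8]
gripper_width: 55.9
```

```bash
python3 - <<'E'
from h import *
s=env.state(); print(s["ee_pos"],s["ee_rot"],s["gripper_width"],s["force"])
s,im=grab("side","s14"); crop(im,180,110,420,310,"c_s14",3); s=env.state(); print(s["ee_pos"],s["force"])
E
```

```text
[450.2394852  -63.32076141  75.2730153 ] [ 1.78250197e+02 -8.04986809e-02  9.02510433e+01] 55.87861287794105 [ 0.0330541  -0.17913123 -1.8290611 ]
[449.90754381 -64.42392572  74.22373846] [ 0.0407926   0.23448197 -1.85072302]
```

View pics/c_s14.png

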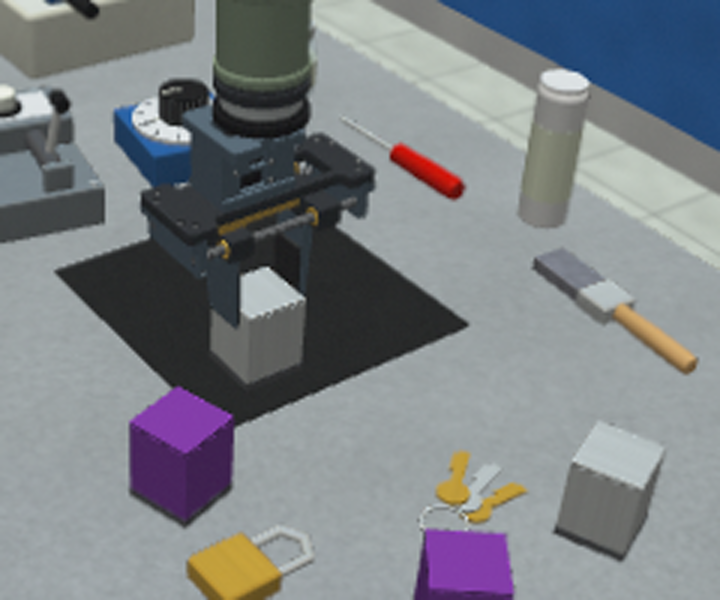

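Request:
arm_command --pt "1 0 0 0.012 0" --pt "1 0 0 0.022 0" --pt "1 0 0 0.023 0" --pt "1 0 0 0.023 0"

```text
time_s: 12.42
ee_pos: [450.7, -65.4, 62.7]
ee_rot: [178.3, -0.1, 90.0]
force: [-0.1, 0.9, 2.2]
gripper_width: 55.8
```

Request:
arm_command --pt "1 0 0 0 0" --pt "1 0.013 0 -0.003 0" --pt "1 0.025 0 -0.006 0" --pt "1 0.037 0 -0.008 0" --pt "1 0.05 0 -0.008 0" --pt "1 0.063 0 -0.008 0" --pt "1 0.075 0 -0.007 0" --pt "1 0.075 0 -0.007 0" --squeeze 5

```text
time_s: 13.08
ee_pos: [450.4, -26.8, 66.0]
ee_rot: [178.4, -0.1, 90.1]
force: [0.0, 0.1, -0.2]
gripper_width: 56.2
```

```bash
python3 - <<'E'
from h import *
s=env.state(); print(s["ee_pos"],s["ee_rot"],s["gripper_width"],s["force"])
s,im=grab("side","s15"); crop(im,180,110,420,310,"c_s15",3)
E
```

```text
[450.37138725 -26.7599039   66.0167245 ] [ 1.78362348e+02 -1.15444958e-01  9.00891043e+01] 56.16687345410409 [ 0.00124113  0.09219669 -0.16813021]
```

View pics/c_s15.png

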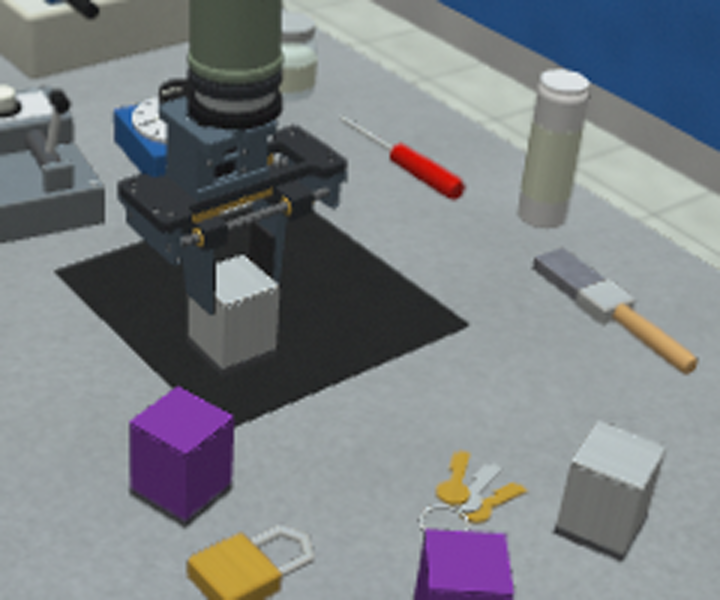

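Request:
arm_command --pt "1 0 0 0 0" --pt "1 0 0 0 0" --pt "1 -0.03 0 0 0" --pt "1 -0.07 0 0 0" --pt "1 -0.08 0 0.004 0" --pt "1 -0.08 0 0.006 0" --pt "0.8 -0.08 0 0.006 0" --pt "0.3 -0.08 0 0.006 0" --squeeze 20

```text
time_s: 13.8
ee_pos: [450.5, -66.8, 63.0]
ee_rot: [178.4, -0.1, 90.1]
force: [0.1, 0.2, 1.2]
gripper_width: 60.3
```

```bash
python3 - <<'E'
from h import *
s=env.state(); print(s["ee_pos"],s["ee_rot"],s["gripper_width"],s["force"])
s,im=grab("side","s16"); crop(im,180,110,420,310,"c_s16",3)
E
```

```text
[450.48820114 -66.83074226  62.95047078] [ 1.78368754e+02 -1.19619223e-01  9.00771478e+01] 60.25401688093834 [0.10418959 0.24924782 1.2153425 ]
```

View pics/c_s16.png

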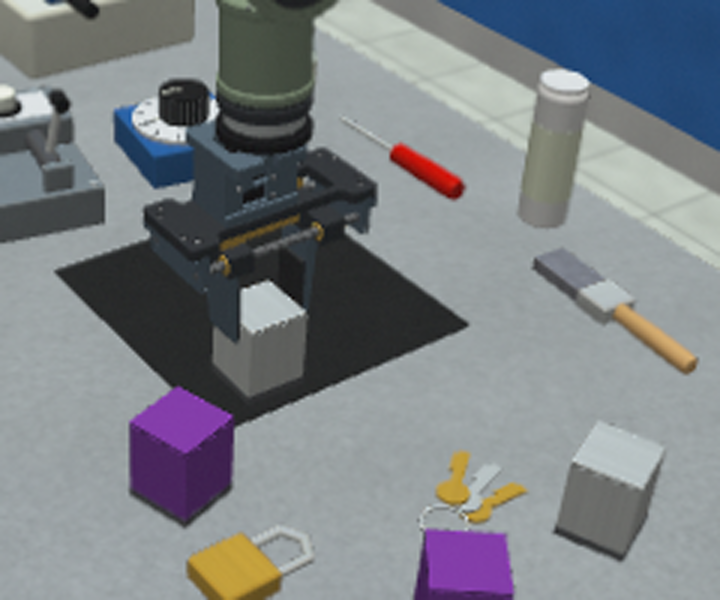

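Request:
arm_command --pt "0.25 0 0 0 0" --pt "0.25 0 0 -0.013 0" --pt "0.25 -0.04 0 -0.013 0" --pt "0.25 -0.07 0 -0.013 0" --pt "0.25 -0.07 0 -0.013 0" --pt "1 -0.07 0 -0.013 0" --pt "1 -0.07 0 -0.013 0" --pt "1 -0.07 0 -0.013 0" --squeeze 4

```text
time_s: 14.52
ee_pos: [450.4, -101.2, 69.7]
ee_rot: [178.4, -0.1, 90.1]
force: [-0.6, -0.1, 1.9]
gripper_width: 56.3
```

Request:
arm_command --pt "1 0 0 0 0" --pt "1 0.013 0 -0.007 0" --pt "1 0.026 0 -0.013 0" --pt "1 0.04 0 -0.019 0" --pt "1 0.055 0 -0.024 0" --pt "1 0.07 0 -0.028 0" --pt "1 0.085 0 -0.03 0" --pt "1 0.085 0 -0.03 0"

```text
time_s: 15.18
ee_pos: [449.6, -57.2, 84.9]
ee_rot: [178.4, -0.2, 90.2]
force: [-0.4, -0.5, 1.6]
gripper_width: 56.4
```

```bash
python3 - <<'E'
from h import *
s=env.state(); print(s["ee_pos"],s["ee_rot"],s["gripper_width"],s["force"])
s,im=grab("side","s17"); crop(im,180,110,420,310,"c_s17",3)
E
```

```text
[449.64305339 -57.15026322  84.9148331 ] [ 1.78367941e+02 -1.52814698e-01  9.02252312e+01] 56.37177789595582 [-0.42262825 -0.52134609  1.60095409]
```

View pics/c_s17.png

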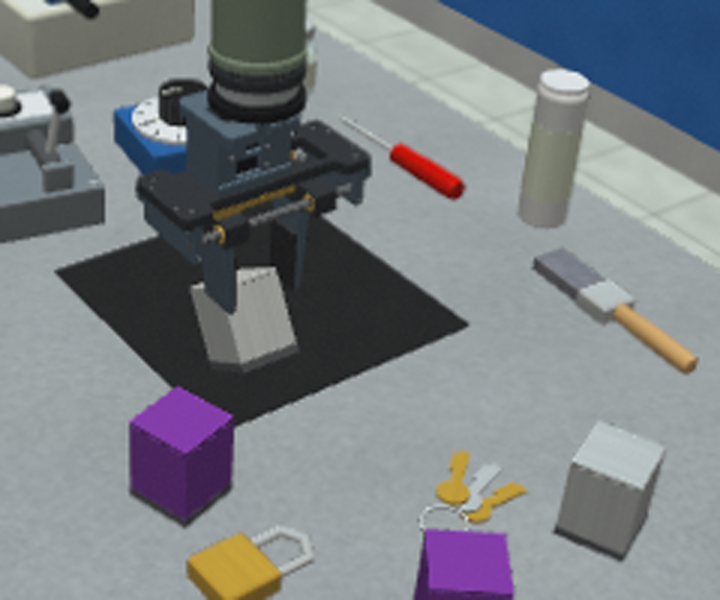

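Request:
arm_command --pt "1 0.022 0 0 0" --pt "1 0.044 0 0.001 0" --pt "1 0.066 0 0.006 0" --pt "1 0.088 0 0.013 0" --pt "1 0.108 0 0.025 0" --pt "1 0.128 0 0.039 0" --pt "1 0.145 0 0.054 0" --pt "1 0.157 0 0.066 0"

```text
time_s: 15.9
ee_pos: [450.8, 21.6, 51.2]
ee_rot: [178.3, -0.1, 90.3]
force: [3.6, -2.6, 4.3]
gripper_width: 56.1
```

```bash
python3 - <<'E'
from h import *
s=env.state(); print(s["ee_pos"],s["ee_rot"],s["gripper_width"],s["force"])
s,im=grab("side","s18"); crop(im,180,110,420,310,"c_s18",3)
E
```

```text
[450.79757891  21.56858999  51.18777951] [ 1.78307631e+02 -1.10750614e-01  9.02825228e+01] 56.053257245216344 [ 3.56592296 -2.5978132   4.32779087]
```

View pics/c_s18.png

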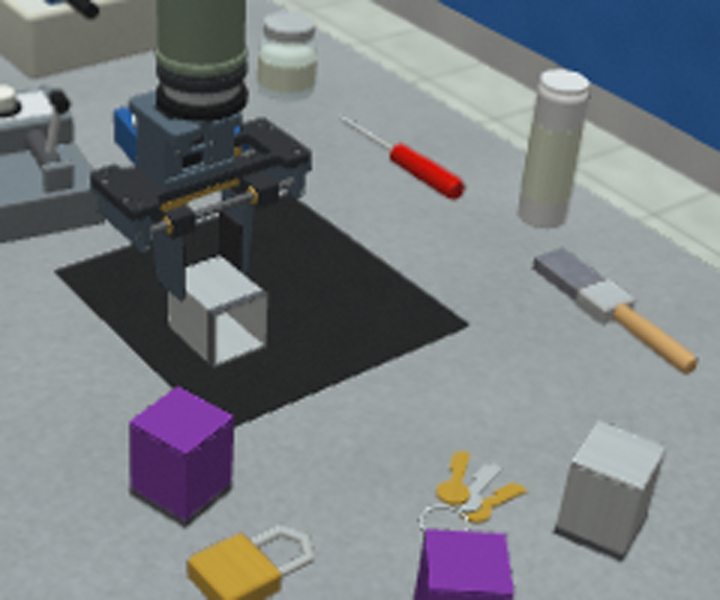

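Request:
arm_command --pt "0.2 0 0 0 0" --pt "0.2 0 0 0 0" --pt "0.2 -0.07 0 0 0" --pt "0.2 -0.137 0 0 0" --pt "0.2 -0.137 0 0 0" --pt "1 -0.137 0 0 0" --pt "1 -0.137 0 0 0" --pt "1 -0.137 0 0 0"

```text
time_s: 16.62
ee_pos: [451.3, -46.1, 50.6]
ee_rot: [178.3, -0.1, 90.3]
force: [1.7, 0.5, -0.3]
gripper_width: 56.2
```

Request:
arm_command --pt "1 0 0 0 0" --pt "1 0 0 0 0" --pt "1 0.01 0 -0.012 0" --pt "1 0.02 0 -0.024 0" --pt "1 0.032 0 -0.036 0" --pt "1 0.05 0 -0.048 0" --pt "1 0.071 0 -0.057 0" --pt "1 0.071 0 -0.057 0"

```text
time_s: 17.28
ee_pos: [450.9, -8.9, 80.4]
ee_rot: [178.2, -0.2, 90.4]
force: [0.6, -0.9, 1.7]
gripper_width: 56.1
```

```bash
python3 - <<'E'
from h import *
s=env.state(); print(s["ee_pos"],s["ee_rot"],s["gripper_width"],s["force"])
s,im=grab("side","s19"); crop(im,180,110,420,310,"c_s19",3)
E
```

```text
[450.91422046  -8.86560761  80.44432187] [ 1.78180401e+02 -1.51091495e-01  9.04327784e+01] 56.05289088946779 [ 0.56060178 -0.86311073  1.65581776]
```

View pics/c_s19.png

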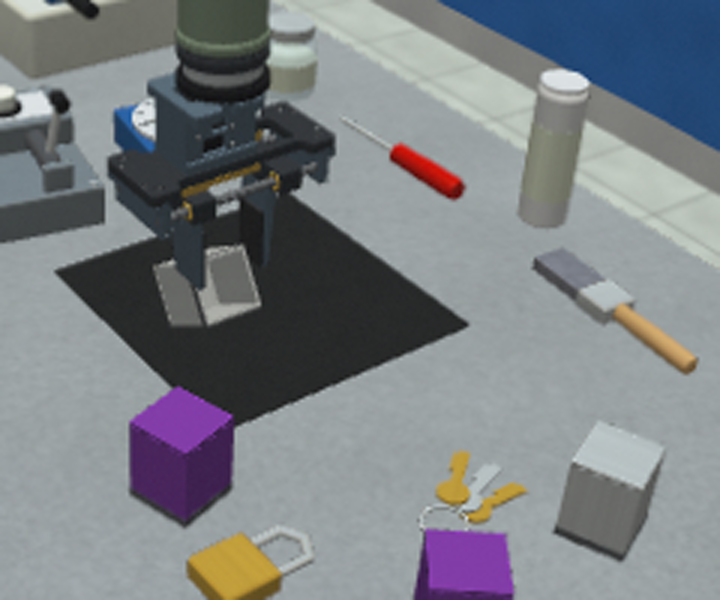

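Request:
arm_command --pt "1 0.022 0 -0.007 0" --pt "1 0.044 0 -0.01 0" --pt "1 0.066 0 -0.011 0" --pt "1 0.088 0 -0.01 0" --pt "1 0.11 0 -0.006 0" --pt "1 0.132 0 0.001 0" --pt "1 0.154 0 0.011 0" --pt "1 0.17 0 0.02 0"

```text
time_s: 18.0
ee_pos: [451.8, 76.4, 70.5]
ee_rot: [178.0, -0.1, 90.5]
force: [2.6, -1.5, 6.1]
gripper_width: 55.8
```

```bash
python3 - <<'E'
from h import *
s=env.state(); print(s["ee_pos"],s["ee_rot"],s["gripper_width"],s["force"])
s,im=grab("side","s20"); crop(im,180,110,420,310,"c_s20",3)
E
```

```text
[451.7917603   76.35494324  70.50839599] [ 1.78014787e+02 -1.37829743e-01  9.04863354e+01] 55.760390877565996 [ 2.60169397 -1.54874231  6.11889323]
```

View pics/c_s20.png

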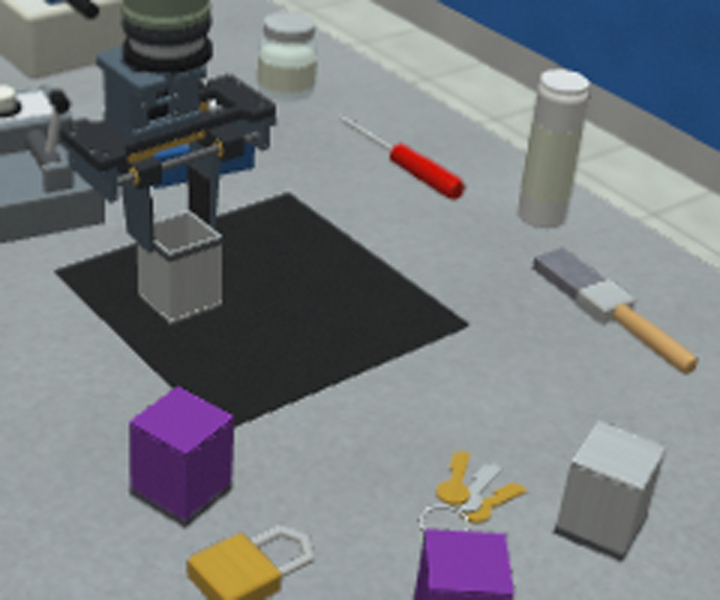

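Request:
arm_command --pt "0.2 0 0 0 0" --pt "0.2 0 0 0 0" --pt "0.2 0 0 0 0" --pt "0 0 0 -0.06 0" --pt "0 0 0 -0.14 0" --pt "0 0 0 -0.22 0" --pt "0 0 0 -0.22 0"

```text
time_s: 18.63
ee_pos: [452.3, 76.8, 187.1]
ee_rot: [177.2, -0.3, 90.5]
force: [1.4, -0.6, 0.3]
gripper_width: 91.0
```

```bash
python3 - <<'E'
from cups import *
s,im=grab("top","t21"); cups(im)
s,im=grab("side","s21"); crop(im,180,110,420,310,"c_s21",3)
s=env.state();print(s["ee_pos"],s["ee_rot"],s["qpos"])
go(574,-365,170,113.5); go(574,-365,170,23.5)
E
```

```text
cup [383.  141.4] [ 573.3 -358.5   75. ] [55.6 54.9 55.9 54.7] 23.5
[448.76684798  76.30843178 181.40726339] [ 1.77828094e+02 -1.75425529e-01  9.04721222e+01] [  8.29249129   7.86893516 108.80283061  -0.13904068  61.15273385
   7.88846588]
shift [-0.8847  0.2422  0.0293] turn(tool z) -0.512 (dyaw 23.0) q6 8 rows 11.0
shift [-0.8847  0.2422  0.0293] turn(tool z) 1.488 (dyaw -67.0) q6 8 rows 11.0
```

View pics/c_s21.png

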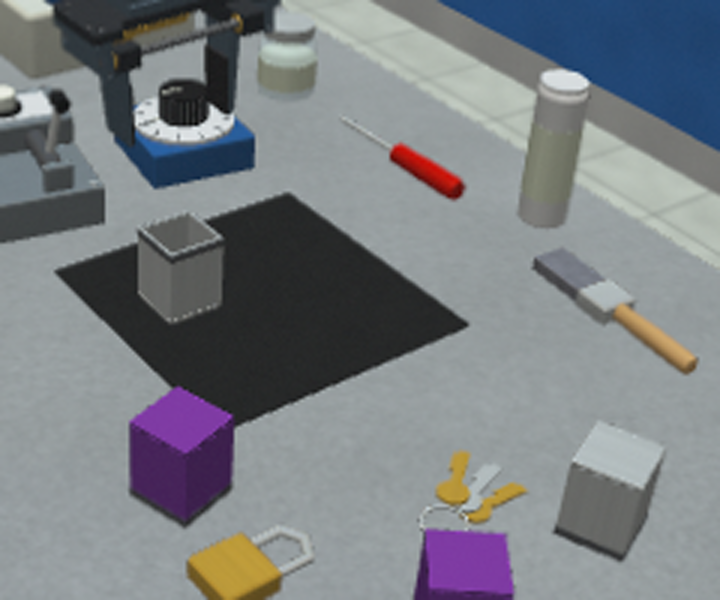

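Request:
arm_command --pt "0 -0.885 0.242 0 -0.1" --pt "0 -0.885 0.242 0 -0.2" --pt "0 -0.885 0.242 0 -0.3" --pt "0 -0.885 0.242 0 -0.4" --pt "0 -0.885 0.242 0 -0.5" --pt "0 -0.885 0.242 0 -0.51" --pt "0 -0.885 0.242 0 -0.51" --pt "0 -0.885 0.242 0.02 -0.51"

```text
time_s: 19.4
ee_pos: [538.0, -246.0, 179.0]
ee_rot: [178.1, 0.5, 113.4]
force: [0.9, 0.3, -0.6]
gripper_width: 91.0
```

```bash
python3 - <<'E'
from h import *
go(574,-360,170,113.5)
E
```

```text
shift [-0.2376 -0.025   0.0193] turn(tool z) -0.003 (dyaw 0.1) q6 -50 rows 2.9
```

Request:
arm_command --pt "0 -0.238 -0.025 0.019 0" --pt "0 -0.238 -0.025 0.019 0" --pt "0 -0.238 -0.025 0.019 0" --pt "0 -0.238 -0.025 0.019 0" --pt "0 -0.238 -0.025 0.019 0"

```text
time_s: 19.82
ee_pos: [572.6, -361.5, 166.4]
ee_rot: [178.2, 0.2, 113.2]
force: [0.3, 0.9, 0.5]
gripper_width: 91.1
```

```bash
python3 - <<'E'
from h import *
s,im=grab("wrist","w22"); print(s["ee_pos"],s["ee_rot"],s["qpos"][5])
E
```

```text
[ 572.60491774 -361.5231546   166.44691445] [178.23179656   0.23993249 113.17437003] -57.56600682632191
```

View pics/w22.png

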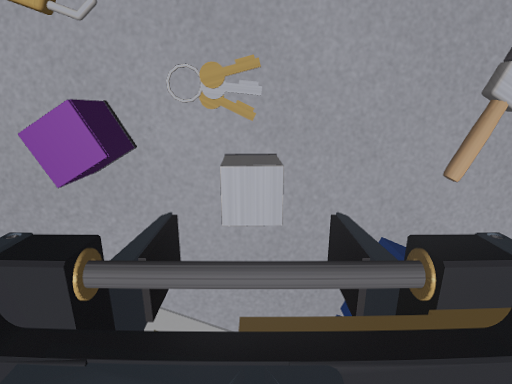

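The steel-grey cup is centred at (252,195) and square to the jaws. The purple one at (80,143) is a look-alike.

```bash
python3 - <<'E'
from h import *
b=plane("wrist",[(221.5,165.5),(281.5,165.5),(283,224.5),(221.5,224.5)],75)
print(b.mean(0),np.linalg.norm(b-np.roll(b,1,0),axis=1).round(1),np.degrees(np.arctan2(*(b[1]-b[0])[1::-1])),np.degrees(np.arctan2(*(b[0]-b[3])[1::-1])))
c=b.mean(0); go(c[0],c[1],59,113.5)
E
```

```text
[ 573.61414801 -358.24536788   75.        ] [54.9 52.5 55.3 56.8] 22.861496737132015 111.56372515343426
shift [ 0.0035 -0.0036  0.2166] turn(tool z) -0.005 (dyaw 0.2) q6 -58 rows 2.6
```

Request:
arm_command --pt "0 0.003 -0.003 0.08 0" --pt "0 0.003 -0.003 0.15 0" --pt "0 0.003 -0.003 0.2 0" --pt "0 0.003 -0.003 0.216 0" --pt "0 0.003 -0.003 0.216 0" --pt "1 0.003 -0.003 0.216 0" --pt "1 0.003 -0.003 0.216 0" --pt "1 0.003 -0.003 0.216 0" --squeeze 20

```text
time_s: 20.53
ee_pos: [575.2, -358.9, 61.8]
ee_rot: [178.1, 0.5, 113.3]
force: [0.4, 0.5, -0.2]
gripper_width: 74.0
```

Request:
arm_command --pt "1 0 0 0 0" --pt "1 0 0 0 0" --pt "1 0 0 0 0"

```text
time_s: 20.78
ee_pos: [575.5, -359.5, 63.2]
ee_rot: [178.0, 0.6, 113.3]
force: [-0.4, -0.3, 4.3]
gripper_width: 56.3
```

```bash
python3 - <<'E'
from h import *
s=env.state(); print(s["ee_pos"],s["ee_rot"],s["gripper_width"],s["force"])
go(590,-65,85,90)
E
```

```text
[ 575.45470878 -359.46971635   63.18312598] [178.03068971   0.57111825 113.28120306] 56.33789600641139 [-0.35392926 -0.31824581  4.34926222]
shift [ 0.529  0.261 -0.04 ] turn(tool z) 0.517 (dyaw -23.3) q6 -58 rows 7.1
```

Request:
arm_command --pt "1 0 0 -0.04 0" --pt "1 0.03 0.02 -0.06 0" --pt "1 0.1 0.06 -0.065 0.08" --pt "1 0.18 0.1 -0.065 0.16" --pt "1 0.26 0.13 -0.065 0.25" --pt "1 0.34 0.17 -0.065 0.34" --pt "1 0.42 0.21 -0.065 0.42" --pt "1 0.5 0.247 -0.065 0.5"

```text
time_s: 21.45
ee_pos: [588.2, -91.9, 97.5]
ee_rot: [177.9, -0.2, 90.6]
force: [1.2, -0.2, -1.0]
gripper_width: 56.2
```

```bash
python3 - <<'E'
from h import *
s=env.state(); print(s["ee_pos"],s["ee_rot"],s["gripper_width"],s["force"])
go(588,-65,78,90)
E
```

```text
[588.22883959 -91.86976507  97.50174492] [177.93995323  -0.24097133  90.58487269] 56.197118439741075 [ 1.21075724 -0.24186815 -1.04308262]
shift [ 0.0536 -0.0013  0.0392] turn(tool z) 0.013 (dyaw -0.6) q6 -11 rows 0.8
```

Request:
arm_command --pt "1 0.03 -0.001 0.02 0.013" --pt "1 0.053 -0.001 0.04 0.013" --pt "1 0.053 -0.001 0.055 0.013" --pt "1 0.053 -0.001 0.061 0.013" --pt "1 0.053 -0.001 0.061 0.013"

```text
time_s: 21.87
ee_pos: [588.2, -66.1, 66.6]
ee_rot: [178.0, -0.3, 90.0]
force: [0.3, 0.3, -0.4]
gripper_width: 56.3
```

```bash
python3 - <<'E'
from h import *
s=env.state(); print(s["ee_pos"],s["ee_rot"],s["gripper_width"],s["force"])
s,im=grab("side","s23"); crop(im,180,110,420,310,"c_s23",3)
E
```

```text
[588.1731841  -66.14123484  66.59841246] [178.02820059  -0.27795748  89.95637454] 56.29189114979681 [ 0.29451161  0.29327732 -0.37873449]
```

View pics/c_s23.png

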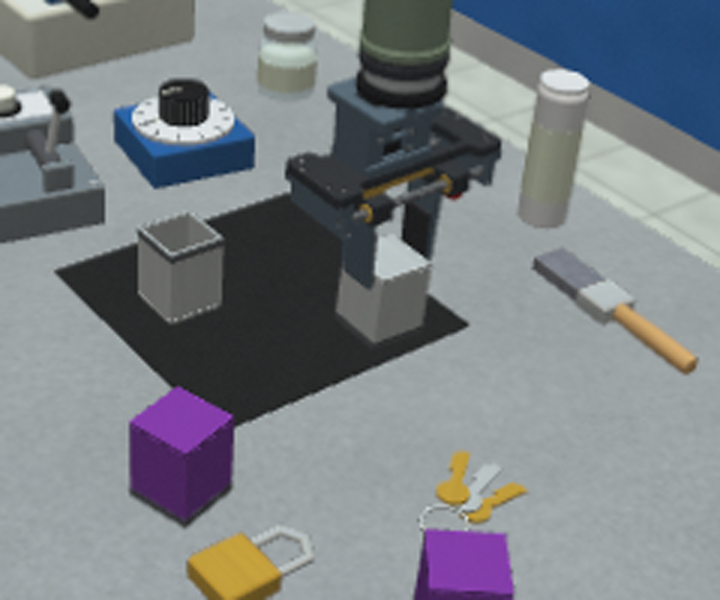

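Request:
arm_command --pt "0.25 0 0 0 0" --pt "0.25 0 0 0 0" --pt "0.25 -0.04 0 -0.006 0" --pt "0.25 -0.07 0 -0.006 0" --pt "0.25 -0.07 0 -0.006 0" --pt "0.25 -0.07 0 -0.006 0" --squeeze 4

```text
time_s: 22.42
ee_pos: [588.5, -102.9, 69.6]
ee_rot: [177.9, -0.2, 89.8]
force: [0.0, 0.5, -0.1]
gripper_width: 68.2
```

```bash
python3 - <<'E'
from h import *
s=env.state(); print(s["ee_pos"],s["ee_rot"],s["gripper_width"],s["force"])
s,im=grab("side","s24"); crop(im,180,110,420,310,"c_s24",3)
E
```

```text
[ 588.5060389  -102.93803755   69.61329574] [177.94891178  -0.24065676  89.80063418] 68.18157476102121 [ 0.02552629  0.53632979 -0.09883781]
```

View pics/c_s24.png

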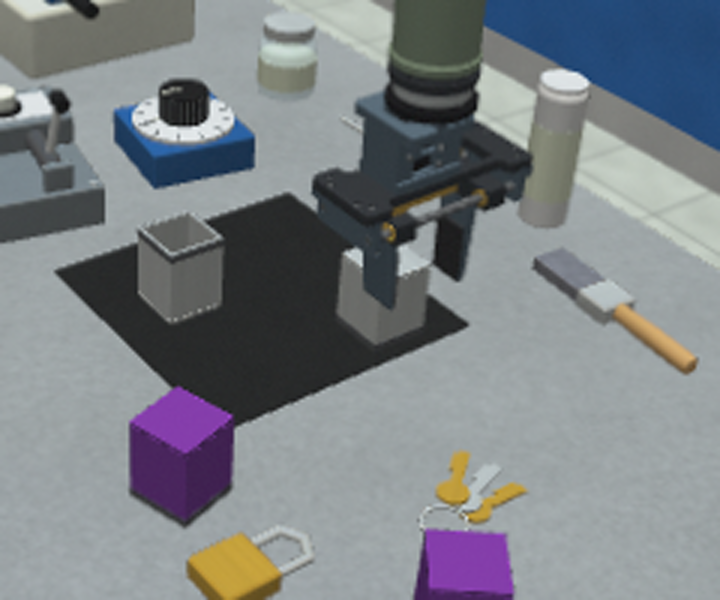

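Request:
arm_command --pt "0.3 0.004 0 0 0" --pt "1 0.004 0 0 0" --pt "1 0.004 0 0 0" --pt "1 0.004 0 0 0" --pt "1 0.004 0 0 0" --pt "1 0.004 0 0 0"

```text
time_s: 22.97
ee_pos: [588.3, -99.9, 69.5]
ee_rot: [178.0, -0.3, 89.9]
force: [-0.1, -0.1, 0.1]
gripper_width: 56.1
```

Request:
arm_command --pt "1 0 0 0 0" --pt "1 0.013 0 -0.007 0" --pt "1 0.026 0 -0.013 0" --pt "1 0.04 0 -0.019 0" --pt "1 0.055 0 -0.024 0" --pt "1 0.07 0 -0.028 0" --pt "1 0.085 0 -0.03 0" --pt "1 0.085 0 -0.03 0"

```text
time_s: 23.63
ee_pos: [587.9, -55.8, 85.0]
ee_rot: [178.0, -0.3, 90.0]
force: [0.1, -1.4, -1.0]
gripper_width: 56.2
```

```bash
python3 - <<'E'
from h import *
s=env.state(); print(s["ee_pos"],s["ee_rot"],s["gripper_width"],s["force"])
s,im=grab("side","s25"); crop(im,180,110,420,310,"c_s25",3)
E
```

```text
[587.91728462 -55.75575859  84.96556754] [177.96079626  -0.29134759  89.95872925] 56.15146124755581 [ 0.07641328 -1.35150143 -0.97741699]
```

View pics/c_s25.png

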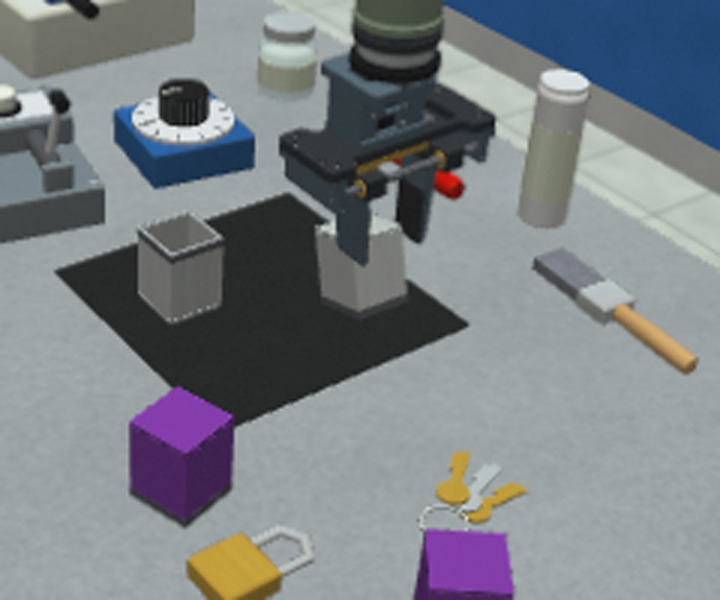

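Request:
arm_command --pt "1 0 0 0.008 0" --pt "1 0.01 0 0.01 0" --pt "1 0.023 0 0.008 0" --pt "1 0.036 0 0.004 0" --pt "1 0.058 0 0.002 0" --pt "1 0.08 0 0.002 0" --pt "1 0.1 0 0.006 0" --pt "1 0.1 0 0.006 0" --squeeze 3

```text
time_s: 24.35
ee_pos: [588.3, -4.1, 82.0]
ee_rot: [177.9, -0.3, 90.1]
force: [1.0, 0.6, 0.5]
gripper_width: 56.3
```

```bash
python3 - <<'E'
from h import *
s=env.state(); print(s["ee_pos"],s["ee_rot"],s["gripper_width"],s["force"])
s,im=grab("side","s26"); crop(im,180,110,420,310,"c_s26",3)
E
```

```text
[588.29863223  -4.13615164  82.04116134] [177.9293359   -0.30373934  90.07338612] 56.34932958664492 [0.99092396 0.57135917 0.51098787]
```

View pics/c_s26.png

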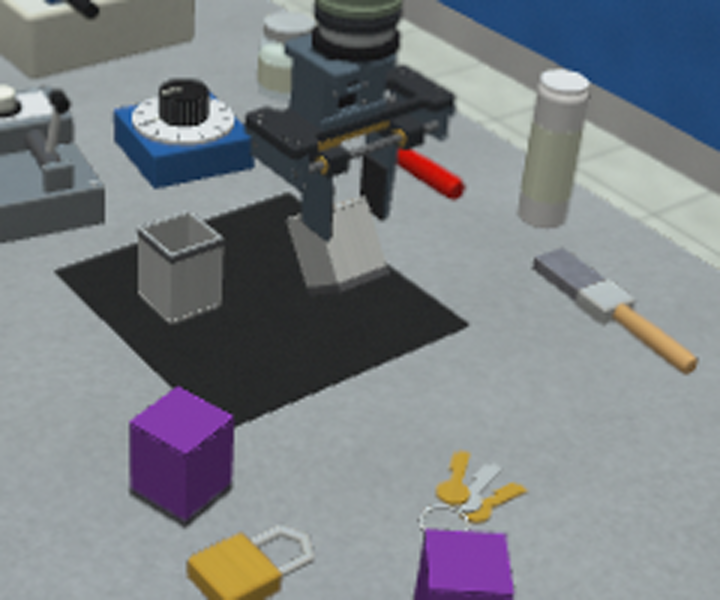

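Request:
arm_command --pt "1 0.015 0 0.004 0" --pt "1 0.03 0 0.009 0" --pt "1 0.05 0 0.018 0" --pt "1 0.068 0 0.028 0" --pt "1 0.085 0 0.039 0" --pt "1 0.1 0 0.051 0" --pt "1 0.112 0 0.061 0" --pt "1 0.112 0 0.061 0"

```text
time_s: 25.07
ee_pos: [587.8, 52.3, 49.8]
ee_rot: [178.2, -0.3, 90.2]
force: [-0.6, -0.1, -1.3]
gripper_width: 55.8
```

```bash
python3 - <<'E'
from h import *
s=env.state(); print(s["ee_pos"],s["ee_rot"],s["gripper_width"],s["force"])
s,im=grab("side","s27"); crop(im,180,110,420,310,"c_s27",3)
E
```

```text
[587.83732609  52.26414728  49.79399005] [178.16106014  -0.25392032  90.16256688] 55.79307709244593 [-0.60439671 -0.12771346 -1.25513794]
```

View pics/c_s27.png

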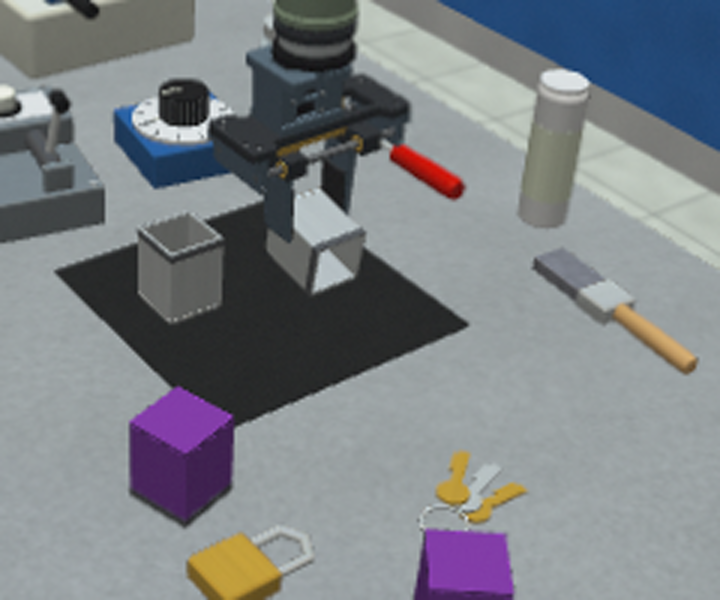

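Request:
arm_command --pt "0.2 0 0 0 0" --pt "0.2 0 0 0 0" --pt "0.2 0 0 0 0" --pt "0.2 0 0 0 0"

```text
time_s: 25.45
ee_pos: [587.9, 50.9, 50.2]
ee_rot: [178.2, -0.2, 90.1]
force: [1.3, -1.2, 0.1]
gripper_width: 72.8
```

```bash
python3 - <<'E'
from h import *
s,im=grab("side","s28"); crop(im,240,150,320,220,"c_s28",8)
s=env.state(); print(s["ee_pos"])
E
```

```text
[587.96473947  51.01156305  50.2925168 ]
```

View pics/c_s28.png

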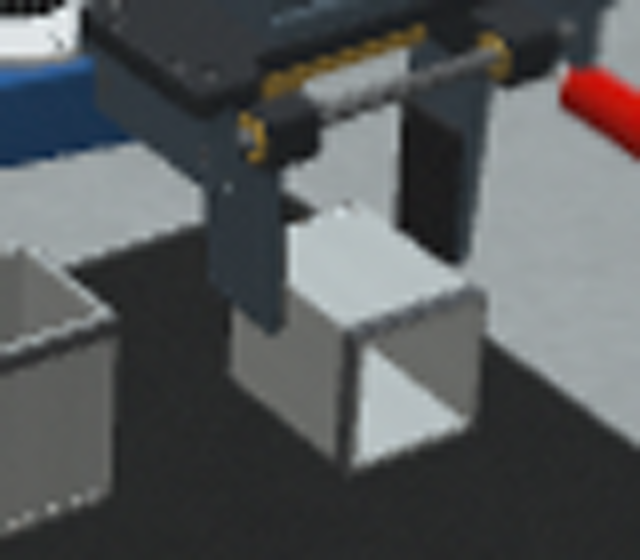

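```bash
python3 - <<'E'
from h import *
f=lambda u,v:[(240+u/8,150+v/8)]
for n,u,v,z in(("mouth top L",348,333,59),("mouth top R",484,290,59),("mouth bot L",345,470,3),("mouth bot R",474,422,3),("base bot L",232,375,3)): print(n,plane("side",f(u,v),z).round(1))
E
```

```text
mouth top L [[559.3   5.9  59. ]]
mouth top R [[617.3   3.8  59. ]]
mouth bot L [[560.2   2.9   3. ]]
mouth bot R [[618.2   3.2   3. ]]
base bot L [[560.7  73.4   3. ]]
```

Request:
arm_command --pt "0.2 -0.06 0 0 0" --pt "0.2 -0.108 0 0 0" --pt "0.2 -0.108 0 0 0" --pt "0.2 -0.108 0 0 0" --pt "1 -0.108 0 0 0" --pt "1 -0.108 0 0 0" --pt "1 -0.108 0 0 0" --pt "1 -0.108 0 0 0"

```text
time_s: 26.17
ee_pos: [588.1, -2.2, 50.1]
ee_rot: [178.1, -0.2, 90.2]
force: [-0.1, -0.3, 1.0]
gripper_width: 56.1
```

Request:
arm_command --pt "1 0 0 0 0" --pt "1 0 0 0 0" --pt "1 0.01 0 -0.012 0" --pt "1 0.02 0 -0.024 0" --pt "1 0.032 0 -0.036 0" --pt "1 0.05 0 -0.048 0" --pt "1 0.071 0 -0.057 0" --pt "1 0.071 0 -0.057 0"

```text
time_s: 26.83
ee_pos: [587.9, 35.4, 80.4]
ee_rot: [178.0, -0.3, 90.3]
force: [0.6, 0.4, 0.4]
gripper_width: 55.7
```

```bash
python3 - <<'E'
from h import *
s=env.state(); print(s["ee_pos"],s["ee_rot"],s["gripper_width"],s["force"])
s,im=grab("side","s29"); crop(im,180,110,420,310,"c_s29",3)
E
```

```text
[587.92350685  35.3615548   80.39577515] [177.97241687  -0.26499405  90.28548093] 55.67110299119848 [0.57189984 0.44000276 0.36327139]
```

View pics/c_s29.png

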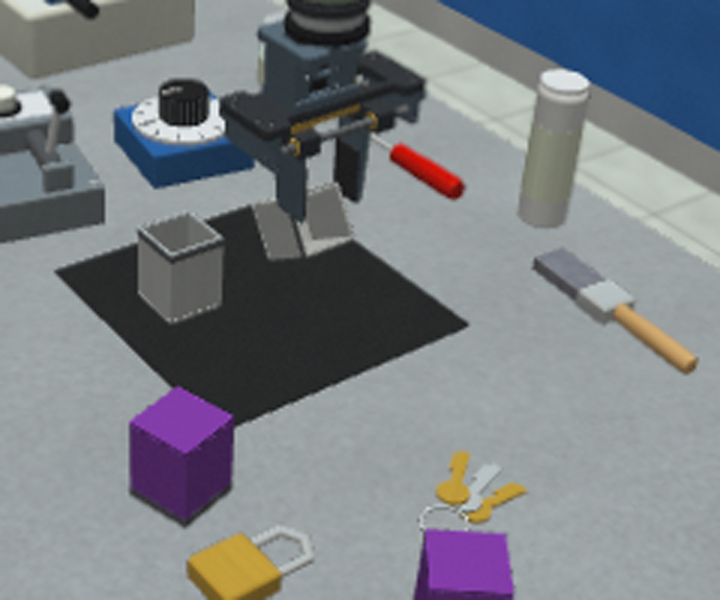

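Request:
arm_command --pt "1 0.022 0 -0.007 0" --pt "1 0.044 0 -0.01 0" --pt "1 0.066 0 -0.011 0" --pt "1 0.088 0 -0.01 0" --pt "1 0.11 0 -0.006 0" --pt "1 0.132 0 0.001 0" --pt "1 0.154 0 0.011 0" --pt "1 0.17 0 0.02 0"

```text
time_s: 27.55
ee_pos: [588.4, 121.0, 69.8]
ee_rot: [177.9, -0.2, 90.3]
force: [2.7, -1.8, 4.5]
gripper_width: 55.7
```

```bash
python3 - <<'E'
from h import *
s=env.state(); print(s["ee_pos"],s["ee_rot"],s["gripper_width"],s["force"])
s,im=grab("side","s30"); crop(im,180,110,420,310,"c_s30",3)
E
```

```text
[588.4060034  121.02832536  69.82490647] [177.89882072  -0.22976429  90.34488819] 55.72840685298412 [ 2.70620279 -1.76740381  4.54742381]
```

View pics/c_s30.png

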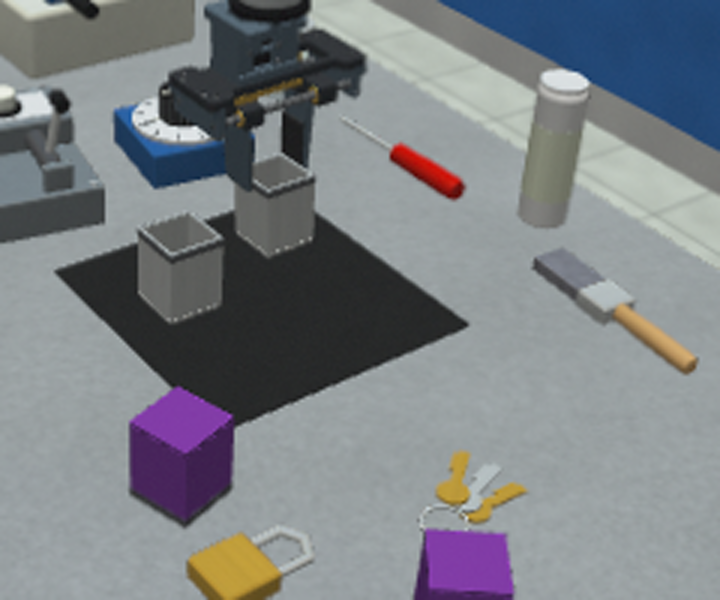

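Request:
arm_command --pt "0.2 0 0 0 0" --pt "0.2 0 0 0 0" --pt "0.2 0 0 0 0" --pt "0 0 0 -0.06 0" --pt "0 0 0 -0.14 0" --pt "0 0 0 -0.22 0" --pt "0 -0.05 0 -0.3 0" --pt "0 -0.13 0 -0.34 0"

```text
time_s: 28.27
ee_pos: [583.7, 64.2, 239.3]
ee_rot: [177.6, -0.4, 90.6]
force: [1.9, -0.6, -0.1]
gripper_width: 91.3
```

Request:
arm_command --pt "0 -0.4 -0.1 0 0" --pt "0 -0.4 -0.1 0 0" --pt "0 -0.4 -0.1 0 0" --pt "0 -0.4 -0.1 0 0" --pt "0 -0.4 -0.1 0 0" --pt "0 -0.4 -0.1 0 0"

```text
time_s: 28.77
ee_pos: [533.3, -142.6, 235.9]
ee_rot: [177.7, -0.2, 90.2]
force: [0.1, 0.3, -0.5]
gripper_width: 91.1
```

```bash
python3 - <<'E'
from h import *
s,im=grab("side","s31"); s,im=grab("top","t31"); s=env.state(); print(s["ee_pos"],s["time_s"],s["qvel"].round(2))
E
```

```text
[ 534.76409159 -137.73340783  235.83777375] 28.8667 [ 2.91  0.21 -0.18  0.6  -0.02  0.24]
```

View pics/s31.png

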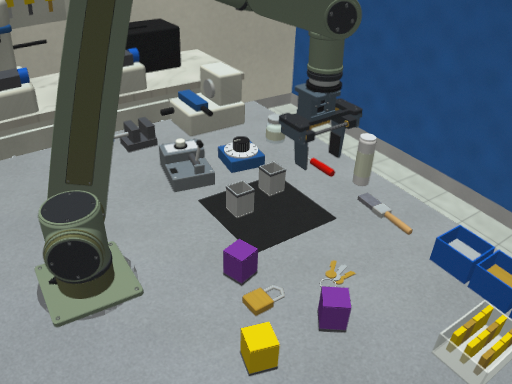

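View pics/t31.png

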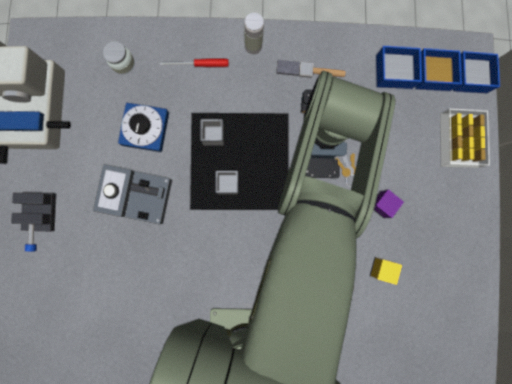

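```bash
python3 - <<'E'
from h import *
a=cv2.imread("pics/side0.png");b=cv2.imread("pics/side31.png") if 0 else cv2.imread("pics/s31.png")
crop(b,150,120,330,260,"c_end",4)
A=cv2.absdiff(a,b).max(2)[250:370,215:360]; print("diff px lookalike/padlock/keys region",(A>40).sum())
f=np.argwhere(A>40)+[250,215]; print(f.min(0) if len(f) else "",f.max(0) if len(f) else "")
E
```

```text
diff px lookalike/padlock/keys region 774
[250 280] [280 315]
```

View pics/c_end.png

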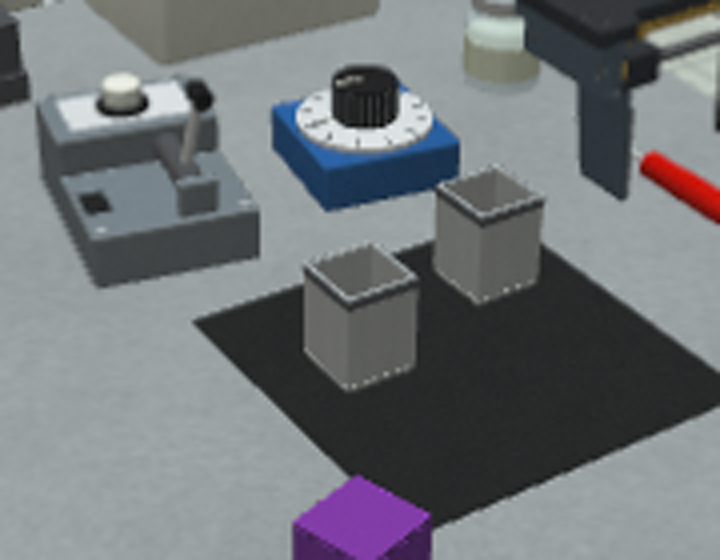

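Lever up, pointer at zero, both steel cups mouth-up on the mat. The only pixels that changed around the look-alikes, padlock and keys are where cup A used to stand. Handing in.

```bash
python3 - <<'E'
from h import *
s=env.state(); print(s["time_s"],s["force"].round(1)); print(env.job_done())
E
```

```text
28.8667 [-0.  -0.1 -0.7]
the job is handed in; nothing more can be done
None
```

The bench is ready and the job is handed in, at about 29 s on the robot's clock; no verdict is reported.

- **Safety trip:** I pressed the test button and the lever dropped. I then lifted the lever back past vertical, and it was still up in the last picture.
- **Depth dial:** I turned the bezel about 70° clockwise to zero. In the close wrist view after release, the pointer lines up with the zero mark to about 1°. One rougher reading at an assumed pointer height gave 3–7°; I put that down to the pointer standing above the scale.
- **Cups:** Only two steel cups were on the bench. One had been knocked aside before I reached it, so I measured it again. I rolled each cup over on the mat in two quarter turns. The last side and top pictures show both standing mouth-up, well inside the mat.
- **Slips along the way:** The first try at tipping cup A only slid it, so I gripped it again at a corner. Cup B hung at a shallow angle part-way and had to be pressed down to finish turning.
- **Other things:** In the side view, the area with the keys, padlock and purple and yellow look-alikes changed only where cup A had stood.

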